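# Snug the filter manifold cover evenly

## Robot

A 6-joint arm with a two-finger parallel gripper is mounted at the origin on the work surface. World frame = base frame: x ahead of the robot, y to its left, z up, the work surface at z = 0. Lengths are in mm, angles in rad, forces in N, time in s.
With the tool pointing down it reaches from about 325 to 850 mm from the base axis. Payload 15.5 kg.
Tool frame: the origin (TCP) lies midway between the tips of the shut fingers; the grasp point (between the pads) lies 19 mm behind it; x points along the fingers, y is the direction in which the jaws open and shut, and the axes are right-handed (so a half turn about x gives the same grasp; the last joint's range is limited). The gripper opens to 91 mm and grips with 3 to 60 N. Pads are 32 mm wide; open, the fingers measure 118 mm over their backs; the gripper's body (76 mm by 178 mm) begins 60 mm behind the grasp point.
Start: joints at [1.079, 0.494, 1.345, -0, 1.302, -0.096], TCP at [240.962, 576.683, 213.915] pointing down, gripper open.
Joint ranges: [-2.91, 2.91], [-0.82, 2.16], [0.22, 2.67], [-1.22, 4.37], [0.12, 2.79], [-3.08, 3.08]. Speed limits (rad/s): [1.89, 1.89, 2.57, 3.01, 3.01, 3.01].

## Interface

Orientations are given as a unit quaternion [w, x, y, z].
In Python, from station import r, read_camera gives the robot as it stands.
- The arm moves only by the shell command python3 -m creep 'ROWS'. ROWS is JSON, a list of rows, each an object with "slide": the shift along the tool's x, y, z in m, a list of three; "spin": the turn about the tool's x in rad; "grip": the gripper's target within -1 to 1 (shut at 1, half-way at 0, fully open at -1). In form: [{"slide": [tx, ty, tz], "spin": spin, "grip": grip}, ...]. A call has 1 to 5 rows; each row is the pose to reach, as a shift and turn from the pose commanded when the call began, along the tool's axes at that moment; what a row does not reach only later rows make up. A row lasts 1/12 s, in which the tool goes at most 41.7 mm and 7.16 degrees, less where a joint would pass 70% of its speed; a pose out of reach is approached as far as the arm can. A call with a gripper value outside its range is refused whole. The fingers move at their own pace and stop on an object; the grip force is fixed at half the most. Time passes only in rows, so rows that repeat a pose let the fingers close. It gives the time, the measured TCP pose, the force and the opening at its end, in the units of the state.
- r.get_state(): the state, without advancing time (a new reading comes with each control period).
- read_camera(name): name is "scene" or "top"; returns a dict with "img" (480x640x3 uint8, blue, green, red), "mtx" (3x3 intrinsics, pixels), "xyz" and "orientation" of the camera in the world. Camera axes: x right, y up, looking along -z (the intrinsics and any distortion apply to the point x, -y, -z); pixel columns grow to the right and rows downward; lengths in mm; the calibration is good to about 2 mm. A picture is of the moment at which its call begins. There is no depth.
- r.sign_off(): hands the job in, once; it reports no verdict.
The state is a dict: "time": time; "joints": joint angles; "dq": joint speeds; "tau": joint torques, N m; "eef_pos": TCP position; "eef_rot": TCP orientation; "force": force on the tool from outside, world axes, zero at the start; "ft_torque": the same for the moment, N m; "finger_gap": finger opening in mm.
Only numpy, scipy, OpenCV 4.12 (cv2) and the standard library are available. Lean on these libraries where they do the work, as an engineer would, in place of code of your own. Each camera call takes 0.05 s, during which the arm holds its last target. There are 200 camera calls.

## Task

Seat the cover of the vacuum filter manifold with its four wing nuts, working in diagonal (star) order in two rounds: first turn each nut clockwise by feel until it just bites on the cover, one diagonal pair and then the other, then go round again in the same diagonal way and bring each to a firm snug, so that the cover goes down evenly onto its seats. Do not cock the cover, lean on it or overtighten a nut and crush the gasket; leave the tip box, bottle and tape alone and let go at the end.

Things in the scene. Friction and masses are not known exactly. Their poses are not given: they have to be found in the camera images.
- manifold: white vacuum chamber fixed to the bench, 165 (x) by 205 (y) by 40 mm; origin: centre of its underside, z up. Four hard seats 46 mm above the origin lie under the cover's corners. Four rubber gasket pads (6 N/mm each) rise 4 mm above the seats and carry the cover at first. Steel lips (top 56 mm above the origin) on the four sides keep the cover from sliding.
- cover: loose aluminium cover 145 (x) by 185 (y) by 10 mm, 0.5 kg, with a white 24-well plate let into it; origin: centre of its underside. It starts about 50 mm above the manifold's origin, on the gasket; home it lies flat on the seats at 46 mm.
- nut_a: blue wing nut, near left corner of the cover, at x -55, y 75 mm of the manifold's frame; diagonally opposite nut_d. Nuts: origin on the axis; upright wing 40 mm long (own x), 10 mm thick (own y), from 14 to 36 mm above the origin; under it, from 3 to 14 mm, a round hub of 23 mm diameter; washer below.
- nut_b: blue wing nut, far left corner of the cover, at x 55, y 75 mm of the manifold's frame; diagonally opposite nut_c. Shape as nut_a. Thread of all nuts: clockwise from above tightens; the nut moves DOWN 5 mm per radian (follow it down). From start to snug takes 1.4 to 2.4 rad. The wing sits on a rubber core (8 N m/rad) and springs back in line with the nut when let go.
- nut_c: blue wing nut, near right corner of the cover, at x -55, y -75 mm of the manifold's frame; diagonally opposite nut_b. Shape as nut_a. Each nut has a steel spring washer (28 mm wide, 40 N/mm) under its hub whose height differs by up to 3 mm from nut to nut, unmeasured: where a nut bites must be felt.
- nut_d: blue wing nut, far right corner of the cover, at x 55, y -75 mm of the manifold's frame; diagonally opposite nut_a. Shape as nut_a. Torque felt on any nut: free 0.02 N m; just biting on the gasket (about 12 N of clamping) 0.1; firmly snug (34 to 62 N) 0.45; beyond 0.7 the gasket is crushed.
- tip_box: blue box of yellow pipette tips, 80 by 115 by 57 mm, standing by the manifold; leave alone. Origin at the centre of its underside.
- reagent: brown glass bottle with blue cap, 50 mm diameter, 100 mm high; leave alone. Origin at the centre of its underside.
- tape: roll of tape lying flat, 90 mm diameter, 24 mm high; leave alone. Origin at the centre of its underside.

How it is judged:
By the outcome, as a careful person would: the job done as asked, in the order asked, and still so for the second after the job is handed in, with the robot touching nothing.
It also fails if it takes over 72 s, if anything falls off the work surface, if the arm or the gripper's body presses on something with over 40 N, if the wrist force passes 120 N, or if a joint passes its speed limit or range.

## Working session

There is one attempt and no reset: what is moved stays moved. The work goes in short steps, Python scripts to look and compute and a shell command to move; the robot and the scene stay as the last step left them, time stands still between calls to the robot, and variables do not carry over. Pictures are saved under pics/ and viewed, about 8 in all and at most 12, crops included, and the job is handed in when it is done.

```bash
ls; mkdir -p pics; python3 - <<'E'
from station import r, read_camera
import cv2,json
print(r.get_state())
for n in("scene","top"):
    c=read_camera(n);cv2.imwrite(f"pics/{n}0.png",c["img"]);print(n,c["mtx"],c["xyz"],c["orientation"],[k for k in c])
E
```

```text
pics
{'time': 0.0, 'joints': array([ 1.07950354e+00,  4.94222581e-01,  1.34616356e+00, -1.78278925e-05,
        1.30247762e+00, -9.54679061e-02]), 'dq': array([ 4.56699317e-04,  1.51198984e-03, -1.46551486e-04,  6.48962531e-04,
       -1.02063536e-03, -2.98566791e-06]), 'tau': array([ 6.71061585e-03, -8.78858256e+01, -3.81855798e+01,  7.09893624e-02,
        5.31424396e-02, -5.11276551e-05]), 'eef_pos': array([240.77843143, 576.33210589, 213.30277933]), 'eef_rot': array([ 0.69317952,  0.1385998 ,  0.69342781, -0.13946371]), 'force': array([-0.06057267,  1.31144455, -0.64962914]), 'ft_torque': array([ 0.00333197, -0.01469284,  0.01841718]), 'finger_gap': 91.36886259042517}
scene [[474.93781745   0.         326.74911389]
 [  0.         474.93781745 244.77947914]
 [  0.           0.           1.        ]] [1201.11152334 -286.13293664  496.71376418] [0.76219021 0.41776044 0.23462413 0.43530887] ['img', 'mtx', 'xyz', 'orientation']
top [[511.42238563   0.         319.34490159]
 [  0.         511.42238563 231.33749016]
 [  0.           0.           1.        ]] [488.10998781  66.52976397 980.03738033] [ 0.71561387  0.03184713 -0.055142   -0.69558745] ['img', 'mtx', 'xyz', 'orientation']
```

View pics/top0.png

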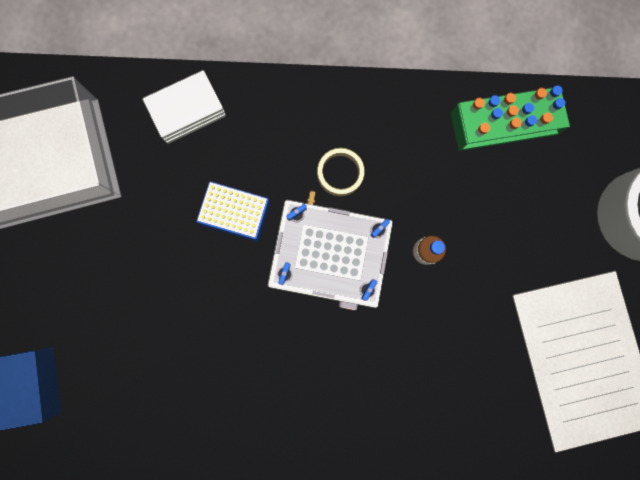

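View pics/scene0.png

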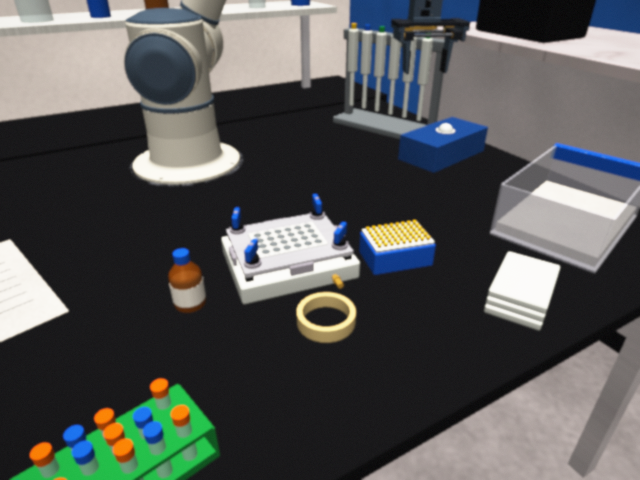

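The top view shows the nuts near a (284,273), b (296,212), c (369,290) and d (379,229). The tape is at (341,171), the bottle at (431,249) and the tip box at (232,210). Next I'll enlarge the manifold in both views.

```bash
cat > h.py <<'E'
import numpy as np,cv2
from scipy.spatial.transform import Rotation as R
def cam(c):
    q=c["orientation"];return R.from_quat([q[1],q[2],q[3],q[0]]).as_matrix(),np.array(c["xyz"]),np.array(c["mtx"])
def ray(c,u,v):
    M,p,K=cam(c);d=np.linalg.solve(K,[u,v,1]);return p,M@(d*[1,-1,-1])
def atz(c,u,v,z):
    p,d=ray(c,u,v);return p+d*(z-p[2])/d[2]
def proj(c,X):
    M,p,K=cam(c);y=(M.T@(np.asarray(X)-p))*[1,-1,-1];y=K@y;return y[:2]/y[2]
E
python3 - <<'E'
from station import read_camera
from h import *
c=read_camera("top")
import pickle
s=read_camera("scene");pickle.dump((c,s),open("cams.pkl","wb"))
def crop(img,x0,y0,w,h,k):return cv2.resize(img[y0:y0+h,x0:x0+w],None,fx=k,fy=k,interpolation=cv2.INTER_CUBIC)
cv2.imwrite("pics/t1.png",crop(c["img"],260,192,140,120,5))
cv2.imwrite("pics/s1.png",crop(s["img"],215,185,150,120,5))
hsv=cv2.cvtColor(c["img"],cv2.COLOR_BGR2HSV)
m=cv2.inRange(hsv,(100,120,60),(130,255,255));m[:, :270]=0;m[:,400:]=0;m[:190]=0;m[320:]=0
n,l,st,ce=cv2.connectedComponentsWithStats(m)
for i in range(1,n):
    if st[i,4]<20:continue
    pts=np.argwhere(l==i)[:,::-1].astype(np.float32)
    v=cv2.fitLine(pts,cv2.DIST_L2,0,.01,.01).ravel()
    t=(pts-ce[i])@v[:2]
    e=[ce[i]+v[:2]*t.min(),ce[i]+v[:2]*t.max()]
    X=atz(c,*ce[i],92);E=[atz(c,*x,95) for x in e];d=E[1]-E[0]
    print(ce[i],st[i,4],X.round(1),np.linalg.norm(d).round(1),np.degrees(np.arctan2(d[1],d[0])).round(1))
E
```

```text
[296.25892857 211.78571429] 112 [631.8  80.1  92. ] 38.6 -52.5
[379.89189189 227.81981982] 111 [607.9 -67.7  92. ] 40.4 -43.1
[283.99074074 273.        ] 108 [524.   97.9  92. ] 37.5 -17.8
[368.84166667 289.59166667] 120 [499.4 -49.8  92. ] 38.2 -29.2
```

View pics/t1.png

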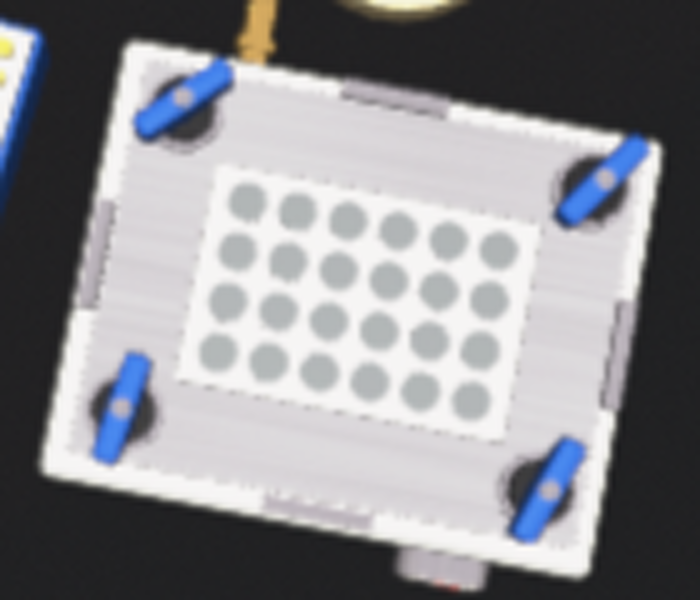

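View pics/s1.png

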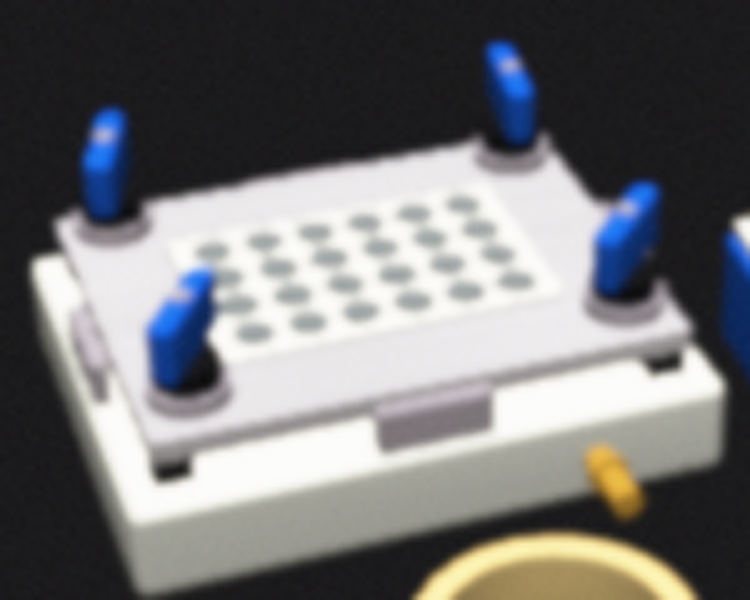

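The crops show a light spot on top of each wing. Top crop: b (183,97), d (604,180), a (121,407), c (549,490). Scene crop: d (180,296), c (105,133), b (628,208), a (511,65). I'll triangulate these and fit the manifold frame.

```bash
python3 - <<'E'
from h import *
import pickle
c,s=pickle.load(open("cams.pkl","rb"))
T=dict(a=(121,407),b=(183,97),c=(549,490),d=(604,180));S=dict(a=(511,65),b=(628,208),c=(105,133),d=(180,296))
P=[]
for k in "abcd":
    p,d=ray(c,260+(T[k][0]-2)/5,192+(T[k][1]-2)/5);q,e=ray(s,215+(S[k][0]-2)/5,185+(S[k][1]-2)/5)
    t=np.linalg.lstsq(np.c_[d,-e],q-p,rcond=None)[0]
    A,B=p+t[0]*d,q+t[1]*e
    P.append((A+B)/2);print(k,P[-1].round(1),np.linalg.norm(A-B).round(1))
L=np.array([[-55,75],[55,75],[-55,-75],[55,-75]])
for z in (92,96,100,104):
    X=np.array([atz(c,260+(T[k][0]-2)/5,192+(T[k][1]-2)/5,z)[:2] for k in "abcd"])
    m=X.mean(0);U,D,V=np.linalg.svd((X-m).T@L);Rm=U@V
    print(z,m.round(1),np.degrees(np.arctan2(Rm[1,0],Rm[0,0])).round(2),(X-(m+L@Rm.T)).round(1).tolist(),(m+L@Rm.T).round(1).tolist(), D.sum()/(L**2).sum())
# wing ends
E=dict(a=((138,352),(103,463)),b=((232,62),(137,138)),c=((580,440),(517,542)),d=((646,138),(560,225)))
E
python3 -m creep '[{"slide":[0,0,0],"spin":0,"grip":0.0}]'
```

```text
a [523.7  98.   98.7] 0.1
b [632.2  80.4  98.4] 0.5
c [499.3 -49.9  99.4] 0.3
d [607.4 -67.9  98. ] 0.5
92 [566.2  14.8] -9.39 [[-0.2, 0.5], [0.4, 0.5], [-0.3, -0.5], [0.1, -0.4]] [[524.2, 97.8], [632.7, 79.8], [499.7, -50.2], [608.3, -68.2]] 1.0056960363292573
96 [565.9  15. ] -9.39 [[-0.0, 0.1], [0.1, 0.2], [-0.0, -0.2], [-0.1, -0.1]] [[523.9, 98.0], [632.4, 80.0], [499.4, -50.0], [607.9, -67.9]] 1.0011660646924365
100 [565.5  15.3] -9.39 [[0.2, -0.3], [-0.2, -0.1], [0.3, 0.1], [-0.3, 0.3]] [[523.5, 98.2], [632.0, 80.3], [499.0, -49.8], [607.6, -67.7]] 0.9966360930556161
104 [565.2  15.5] -9.39 [[0.4, -0.7], [-0.5, -0.4], [0.6, 0.4], [-0.5, 0.7]] [[523.2, 98.5], [631.7, 80.5], [498.7, -49.5], [607.2, -67.5]] 0.9921061214187955
time: 0.28
eef_pos: [240.9, 576.6, 213.7]
eef_rot: [0.693, 0.139, 0.693, -0.139]
force: [-0.5, -0.0, -0.1]
finger_gap: 86.9
```

```bash
cat > g.py <<'E'
import sys
from station import r
from h import *
N=dict(a=(523.6,98.1,-17.8),b=(632.1,80.2,-52.5),c=(499.2,-49.9,-29.2),d=(607.6,-67.8,-43.1))
def st():
    s=r.get_state();q=s["eef_rot"];return s,R.from_quat([q[1],q[2],q[3],q[0]]).as_matrix()
def show():
    s,M=st();y=M[:,1]
    print("t%.2f"%s["time"],"p",s["eef_pos"].round(1),"tilt",M[:2,0].round(3),"wingyaw %.1f"%(np.degrees(np.arctan2(y[1],y[0]))-90),"j6 %.2f"%s["joints"][5],"F",s["force"].round(1),"T",s["ft_torque"].round(3),"gap %.1f"%s["finger_gap"])
def plan(x,y,z,yaw):
    s,M=st();d=np.array([x,y,z])-s["eef_pos"];t=M.T@d/1000
    cur=np.degrees(np.arctan2(M[1,1],M[0,1]))-90
    sp=np.radians(-(yaw-cur));sp=[round(sp+k*np.pi,3) for k in range(-3,4) if abs(s["joints"][5]+sp+k*np.pi)<4]
    print("slide",t.round(4),"spin(sum cw)",sp)
if __name__=="__main__":
    show()
    if len(sys.argv)>1:
        n=N[sys.argv[1]];plan(n[0],n[1],float(sys.argv[2]),float(sys.argv[3]) if len(sys.argv)>3 else n[2])
E
python3 g.py a 110; python3 - <<'E'
from h import *
import pickle
c,s=pickle.load(open("cams.pkl","rb"))
E=dict(a=((138,352),(103,463)),b=((232,62),(137,138)),c=((580,440),(517,542)),d=((646,138),(560,225)))
for k,(p,q) in E.items():
    f=lambda w:atz(c,260+(w[0]-2)/5,192+(w[1]-2)/5,95)
    d=f(p)-f(q);print(k,np.linalg.norm(d).round(1),np.degrees(np.arctan2(d[1],d[0])).round(1))
M,_,_=cam(dict(orientation=[.693,.139,.693,-.139],xyz=[0,0,0],mtx=np.eye(3)));print(M.round(3))
for n,w in dict(bottle=(431,247,80),tape=(341,171,24),box=(232,210,57)).items():print(n,atz(c,*w).round())
E
```

```text
t0.28 p [240.9 576.6 213.7] tilt [-0. -0.] wingyaw -22.7 j6 -0.10 F [-0.5 -0.  -0.1] T [ 0.017  0.032 -0.025] gap 86.9
slide [ 0.1038 -0.3324  0.4453] spin(sum cw) [np.float64(-3.227), np.float64(-0.085), np.float64(3.056)]
a 39.9 -15.6
b 42.8 -49.1
c 41.5 -31.0
d 43.6 -43.4
[[-0.     0.386  0.923]
 [ 0.     0.923 -0.386]
 [-1.     0.     0.   ]]
bottle [ 578. -161.   80.]
tape [725.  -2.  24.]
box [637. 197.  57.]
```

```bash
python3 -m creep '[{"slide":[0.0,-0.332,0.445],"spin":-0.1,"grip":0.3},{"slide":[0.0,-0.332,0.445],"spin":-0.1,"grip":0.3},{"slide":[0.0,-0.332,0.445],"spin":-0.1,"grip":0.3},{"slide":[0.0,-0.332,0.445],"spin":-0.1,"grip":0.3},{"slide":[0.0,-0.332,0.445],"spin":-0.1,"grip":0.3}]' ; python3 g.py a 110 -17
python3 -m creep '[{"slide":[0.0,-0.22,0.3],"spin":0,"grip":0.3},{"slide":[0.0,-0.22,0.3],"spin":0,"grip":0.3},{"slide":[0.0,-0.22,0.3],"spin":0,"grip":0.3},{"slide":[0.0,-0.22,0.3],"spin":0,"grip":0.3},{"slide":[0.0,-0.22,0.3],"spin":0,"grip":0.3}]' ; python3 g.py a 110 -17
```

```text
time: 0.7
eef_pos: [347.5, 395.7, 214.0]
eef_rot: [0.699, 0.104, 0.699, -0.104]
force: [1.7, 0.8, 0.4]
finger_gap: 54.0
t0.70 p [347.5 395.7 214. ] tilt [0. 0.] wingyaw -16.9 j6 -0.54 F [1.7 0.8 0.4] T [ 0.054 -0.078 -0.004] gap 54.0
slide [ 0.104  -0.2335  0.2551] spin(sum cw) [np.float64(-3.14), np.float64(0.002), np.float64(3.143)]
time: 1.12
eef_pos: [472.7, 228.7, 214.1]
eef_rot: [0.7, 0.104, 0.699, -0.104]
force: [0.7, 1.5, 1.0]
finger_gap: 32.2
t1.12 p [472.7 228.7 214.1] tilt [0. 0.] wingyaw -16.9 j6 -0.94 F [0.7 1.5 1. ] T [ 0.075 -0.03   0.02 ] gap 32.2
slide [ 0.1041 -0.1101  0.0867] spin(sum cw) [np.float64(0.001), np.float64(3.142)]
```

```bash
python3 -m creep '[{"slide":[0.0,-0.11,0.087],"spin":0,"grip":0.3},{"slide":[0.0,-0.11,0.087],"spin":0,"grip":0.3},{"slide":[0.0,-0.11,0.087],"spin":0,"grip":0.3},{"slide":[0.104,-0.11,0.087],"spin":0,"grip":0.3},{"slide":[0.104,-0.11,0.087],"spin":0,"grip":0.3}]' ; python3 g.py a 80 -17; python3 - <<'E'
from station import read_camera
from h import *
c=read_camera("top")["img"];s=read_camera("scene")["img"]
k=lambda i,x,y:cv2.resize(i[y:y+100,x:x+80],None,fx=5,fy=5,interpolation=cv2.INTER_CUBIC)
cv2.imwrite("pics/g1.png",np.hstack([k(c,245,225),k(s,275,170)]))
E
```

```text
time: 1.53
eef_pos: [524.4, 100.8, 132.2]
eef_rot: [0.701, 0.106, 0.697, -0.105]
force: [0.8, 1.0, -0.8]
finger_gap: 32.0
t1.53 p [524.4 100.8 132.2] tilt [0.006 0.   ] wingyaw -17.1 j6 -1.19 F [ 0.8  1.  -0.8] T [ 0.037 -0.011 -0.02 ] gap 32.0
slide [ 0.0522 -0.0029 -0.0003] spin(sum cw) [np.float64(-0.002), np.float64(3.139)]
```

View pics/g1.png

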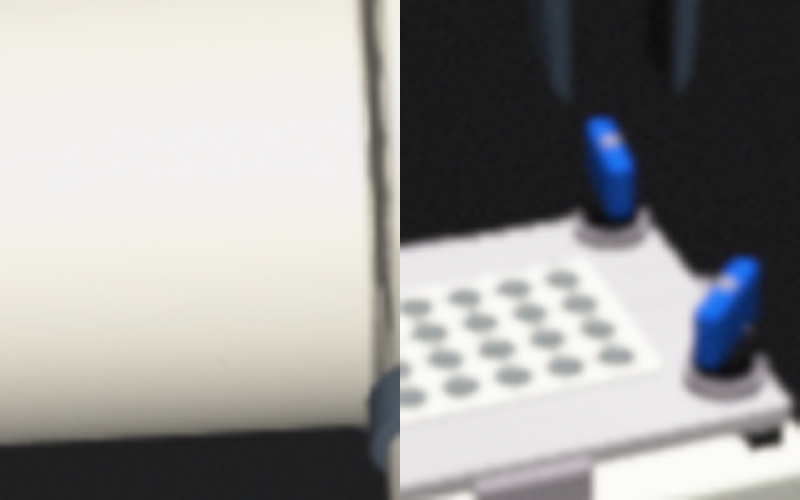

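The arm blocks the top view. In the scene crop the fingers straddle nut a (tips at x 568 and 683, nut at 610), with about 3 mm of y still to correct. I'll descend and close.

```bash
python3 -m creep '[{"slide":[0.020,-0.002,0.0],"spin":0,"grip":0.3},{"slide":[0.051,-0.002,0.0],"spin":0,"grip":0.3},{"slide":[0.051,-0.002,0.0],"spin":0,"grip":0.3},{"slide":[0.051,-0.002,0],"spin":0,"grip":0.3}]' >/dev/null; python3 g.py a 80 -17
python3 -m creep '[{"slide":[0,0,0.0],"spin":0,"grip":1},{"slide":[0,0,0],"spin":0,"grip":1},{"slide":[0,0,0.0],"spin":0,"grip":1},{"slide":[0,0,0],"spin":0,"grip":1},{"slide":[0,0,0],"spin":0,"grip":1}]' >/dev/null; python3 g.py a 80 -17
```

```text
t1.97 p [520.9 101.6  81.4] tilt [-0.002 -0.   ] wingyaw -16.9 j6 -1.20 F [ 0.9 -0.3  1.2] T [ 0.027  0.027 -0.004] gap 31.9
slide [ 0.0014 -0.0025  0.0036] spin(sum cw) [np.float64(0.002), np.float64(3.143)]
t2.38 p [521.3  98.9  81.9] tilt [ 0.001 -0.003] wingyaw -16.9 j6 -1.20 F [ -4.  -23.7  11.6] T [-4.681  0.765 -0.154] gap 10.1
slide [ 0.0019 -0.0001  0.0024] spin(sum cw) [np.float64(0.002), np.float64(3.143)]
```

```bash
python3 -m creep '[{"slide":[0.001,-0.0027,0.003],"spin":0,"grip":1},{"slide":[0.001,-0.0027,0.003],"spin":0,"grip":1},{"slide":[0.001,-0.0027,0.003],"spin":0,"grip":1}]' >/dev/null; python3 g.py a 80 -17
```

```text
t2.63 p [522.   97.6  81.1] tilt [-0.002  0.   ] wingyaw -17.0 j6 -1.20 F [-13.4  -0.2  25.2] T [-0.103  2.484 -0.084] gap 10.1
slide [0.0011 0.001  0.0014] spin(sum cw) [np.float64(0.001), np.float64(3.142)]
```

```bash
python3 -m creep '[{"slide":[-0.0018,0,-0.003],"spin":0,"grip":1},{"slide":[-0.0018,0,-0.003],"spin":0,"grip":1}]' >/dev/null; python3 g.py
```

```text
t2.80 p [521.4  97.9  82.7] tilt [ 0.003 -0.001] wingyaw -16.9 j6 -1.20 F [ 4.5 -6.9 -7. ] T [-1.333 -0.902  0.033] gap 9.9
```

```bash
python3 -m creep '[{"slide":[0.0004,0,0],"spin":0,"grip":0.6},{"slide":[0.0004,0,0.0023],"spin":0,"grip":0.6},{"slide":[0.0004,0,0.0023],"spin":0,"grip":0.6},{"slide":[0.0004,0,0.0023],"spin":0,"grip":0.6},{"slide":[0.0004,0,0.0023],"spin":0,"grip":0.6}]' >/dev/null; python3 g.py a 80 -17
python3 -m creep '[{"slide":[0,0,0],"spin":0,"grip":1},{"slide":[0,0,0],"spin":0,"grip":1},{"slide":[0,0,0],"spin":0,"grip":1}]' >/dev/null; python3 g.py a 80 -17
```

```text
t3.22 p [522.7  97.8  81. ] tilt [0. 0.] wingyaw -16.9 j6 -1.20 F [-0.6  1.  -0.3] T [-0.012  0.037  0.025] gap 18.3
slide [0.001  0.0006 0.0008] spin(sum cw) [np.float64(0.001), np.float64(3.143)]
t3.47 p [522.5  97.5  80.9] tilt [-0. -0.] wingyaw -16.9 j6 -1.20 F [-1.  -3.2  1.4] T [-0.657  0.094  0.004] gap 10.1
slide [0.0009 0.0009 0.0009] spin(sum cw) [np.float64(0.001), np.float64(3.143)]
```

```bash
python3 -m creep '[{"slide":[0.0006,0,0],"spin":0.12,"grip":1},{"slide":[0.0012,0,0],"spin":0.24,"grip":1},{"slide":[0.0018,0,0],"spin":0.36,"grip":1},{"slide":[0.0025,0,0],"spin":0.5,"grip":1},{"slide":[0.0025,0,0],"spin":0.5,"grip":1}]' >/dev/null; python3 g.py
python3 -m creep '[{"slide":[0.0005,0,0],"spin":0.1,"grip":1},{"slide":[0.001,0,0],"spin":0.2,"grip":1},{"slide":[0.001,0,0],"spin":0.2,"grip":1}]' >/dev/null; python3 g.py
```

```text
t3.88 p [522.9  98.1  78.5] tilt [0.001 0.001] wingyaw -46.1 j6 -0.69 F [-0.8  2.5  3.6] T [ 0.513 -0.022  0.091] gap 10.0
t4.13 p [523.2  98.2  77.7] tilt [0.001 0.001] wingyaw -57.4 j6 -0.50 F [0.1 5.  5.7] T [ 0.777 -0.1    0.122] gap 9.8
```

```bash
for i in 1 2 3; do python3 -m creep '[{"slide":[0,0,0],"spin":0,"grip":1}]' >/dev/null; python3 g.py; done
```

```text
t4.22 p [523.2  98.2  77.7] tilt [0.001 0.001] wingyaw -57.0 j6 -0.50 F [0.7 3.7 4.4] T [ 0.807 -0.143  0.046] gap 10.1
t4.30 p [523.2  98.3  77.7] tilt [0.001 0.001] wingyaw -57.0 j6 -0.50 F [0.1 5.2 5.2] T [ 0.82  -0.112  0.054] gap 9.8
t4.38 p [523.2  98.2  77.7] tilt [0.001 0.001] wingyaw -57.0 j6 -0.50 F [0.  4.2 5.3] T [ 0.841 -0.118 -0.028] gap 10.0
```

```bash
cat > q.py <<'E'
from g import *
s,M=st();print("t%.2f"%s["time"],"yaw %.1f"%(np.degrees(np.arctan2(M[1,1],M[0,1]))-90),"z %.1f"%s["eef_pos"][2],"F",s["force"].round(1),"Tz %.3f"%s["ft_torque"][2])
E
for i in 1 2 3 4 5; do python3 -m creep '[{"slide":[0.0003,0,0],"spin":0.08,"grip":1}]' >/dev/null; python3 q.py; done
for i in 1 2 3; do python3 -m creep '[{"slide":[0,0,0],"spin":0,"grip":1}]' >/dev/null; python3 q.py; done
```

```text
t4.47 yaw -61.5 z 77.5 F [1.4 4.8 5.3] Tz 0.119
t4.55 yaw -66.3 z 77.2 F [0.8 5.7 4.6] Tz 0.167
t4.63 yaw -71.0 z 76.9 F [1.5 6.2 3.8] Tz 0.219
t4.72 yaw -75.6 z 76.6 F [1.8 5.7 4.6] Tz 0.255
t4.80 yaw -80.1 z 76.3 F [3.3 6.9 3.3] Tz 0.225
t4.88 yaw -80.2 z 76.3 F [3.  6.4 3.1] Tz 0.194
t4.97 yaw -79.9 z 76.3 F [3.5 5.2 3.2] Tz 0.125
t5.05 yaw -79.9 z 76.3 F [3.4 6.8 3. ] Tz 0.134
```

Nut a bites after about 1.1 rad, with a held torque of about 0.13 N m. Next is its diagonal partner, d.

```bash
python3 -m creep '[{"slide":[0,0,0],"spin":0,"grip":0.3},{"slide":[0,0,0],"spin":0,"grip":0.3},{"slide":[0,0,0],"spin":0,"grip":0.3},{"slide":[-0.035,0,0],"spin":0,"grip":0.3},{"slide":[-0.035,0,0],"spin":0,"grip":0.3}]' >/dev/null; python3 g.py d 112 -43
```

```text
t5.47 p [524.2  97.8 114.4] tilt [0.004 0.   ] wingyaw -80.0 j6 -0.10 F [ 2.2 -0.1  1.7] T [-0.077 -0.08   0.021] gap 31.8
slide [0.0026 0.0532 0.1776] spin(sum cw) [np.float64(-3.787), np.float64(-0.645), np.float64(2.497)]
```

```bash
python3 -m creep '[{"slide":[0,0.053,0.178],"spin":-0.65,"grip":0.3},{"slide":[0,0.053,0.178],"spin":-0.65,"grip":0.3},{"slide":[0,0.053,0.178],"spin":-0.65,"grip":0.3},{"slide":[0,0.053,0.178],"spin":-0.65,"grip":0.3},{"slide":[0,0.053,0.178],"spin":-0.65,"grip":0.3}]' >/dev/null; python3 g.py d 80 -43
```

```text
t5.88 p [606.8 -71.1 111. ] tilt [ 0.001 -0.   ] wingyaw -46.0 j6 -0.98 F [-0.1  0.3  0.1] T [-0.082 -0.027  0.094] gap 32.2
slide [ 0.031   0.0028 -0.0018] spin(sum cw) [np.float64(-0.053), np.float64(3.089)]
```

```bash
python3 -m creep '[{"slide":[0,0.002,-0.001],"spin":-0.05,"grip":0.3},{"slide":[0.02,0.002,-0.001],"spin":-0.05,"grip":0.3},{"slide":[0.029,0.002,-0.001],"spin":-0.05,"grip":0.5},{"slide":[0.029,0.002,-0.001],"spin":-0.05,"grip":0.5},{"slide":[0.029,0.002,-0.001],"spin":-0.05,"grip":0.5}]' >/dev/null; python3 g.py d 80 -43
```

```text
t6.30 p [606.  -65.9  81.5] tilt [-0.002  0.   ] wingyaw -43.5 j6 -1.02 F [ 1.2  0.4 -0.4] T [-0.061 -0.023  0.03 ] gap 23.3
slide [ 0.0015 -0.0003  0.0025] spin(sum cw) [np.float64(-0.008), np.float64(3.133)]
```

```bash
python3 -m creep '[{"slide":[0.001,0,0.0022],"spin":0,"grip":0.5},{"slide":[0.001,0,0.0022],"spin":0,"grip":0.5}]' >/dev/null; python3 g.py d 80 -43; python3 -m creep '[{"slide":[0,0,0],"spin":0,"grip":1},{"slide":[0,0,0],"spin":0,"grip":1},{"slide":[0,0,0],"spin":0,"grip":1},{"slide":[0,0,0],"spin":0,"grip":1}]' >/dev/null; python3 g.py d 80 -43
```

```text
t6.47 p [608.8 -67.7  81.5] tilt [ 0.001 -0.   ] wingyaw -43.5 j6 -1.02 F [-0.2 -0.9  0.2] T [-0.059  0.02   0.061] gap 22.5
slide [ 0.0015 -0.0008 -0.0008] spin(sum cw) [np.float64(-0.008), np.float64(3.134)]
t6.80 p [607.9 -68.3  81.3] tilt [-0.    -0.001] wingyaw -43.5 j6 -1.02 F [-4.3 -4.4  5. ] T [-1.028  0.653 -0.069] gap 9.8
slide [ 0.0013  0.0002 -0.0005] spin(sum cw) [np.float64(-0.008), np.float64(3.133)]
```

```bash
python3 -m creep '[{"slide":[0.0004,-0.0005,0],"spin":0.12,"grip":1},{"slide":[0.001,-0.0005,0],"spin":0.24,"grip":1},{"slide":[0.0016,-0.0005,0],"spin":0.36,"grip":1}]' >/dev/null; python3 q.py
for i in 1 2 3 ; do python3 -m creep '[{"slide":[0.0004,0,0],"spin":0.08,"grip":1}]' >/dev/null; python3 q.py; done
for i in 1 2 3; do python3 -m creep '[{"slide":[0,0,0],"spin":0,"grip":1}]' >/dev/null; python3 q.py; done
```

```text
t7.05 yaw -64.4 z 79.7 F [ 0.3 -0.9  2.7] Tz -0.000
t7.13 yaw -69.1 z 79.3 F [-0.9 -2.1  3.8] Tz 0.047
t7.22 yaw -73.5 z 79.0 F [-0.3 -0.9  3.5] Tz 0.034
t7.30 yaw -78.1 z 78.6 F [-0.3 -1.6  5.3] Tz 0.075
t7.38 yaw -78.1 z 78.6 F [-0.6 -0.6  4.9] Tz -0.018
t7.47 yaw -77.7 z 78.6 F [-0.1 -1.8  5.1] Tz 0.005
t7.55 yaw -77.7 z 78.6 F [-0.2 -1.2  5.9] Tz 0.060
```

```bash
for i in 1 2 3 4 5; do python3 -m creep '[{"slide":[0.00035,0,0],"spin":0.08,"grip":1}]' >/dev/null; python3 q.py; done
for i in 1 2 ; do python3 -m creep '[{"slide":[0,0,0],"spin":0,"grip":1}]' >/dev/null; python3 q.py; done
```

```text
t7.63 yaw -82.1 z 78.3 F [-0.9 -1.2  6.5] Tz 0.064
t7.72 yaw -87.0 z 78.0 F [-0.5 -0.5  7.2] Tz 0.114
t7.80 yaw -91.6 z 77.6 F [ 0.9 -1.1  7.5] Tz 0.177
t7.88 yaw -96.2 z 77.4 F [-0.  -0.6  7.7] Tz 0.176
t7.97 yaw -100.8 z 77.0 F [ 0.1 -1.5  8.2] Tz 0.224
t8.05 yaw -100.9 z 77.0 F [ 0.2 -0.6  6.8] Tz 0.132
t8.13 yaw -100.6 z 77.0 F [0.  0.5 7.8] Tz 0.153
```

Nut d bites about 1.0 rad in, with a similar torque. Next is b.

```bash
python3 -m creep '[{"slide":[-0.0004,0,0],"spin":0,"grip":0.3},{"slide":[0,0,0],"spin":0,"grip":0.3},{"slide":[0,0,0],"spin":0,"grip":0.3},{"slide":[-0.035,0,0],"spin":0,"grip":0.3},{"slide":[-0.035,0,0],"spin":0,"grip":0.3}]' >/dev/null; python3 g.py b 112 -50.5
```

```text
t8.55 p [609.7 -68.4 115.3] tilt [ 0.005 -0.001] wingyaw -100.7 j6 -0.02 F [ 2.  -0.3  1.7] T [-0.059 -0.042 -0.032] gap 32.1
slide [ 0.0033 -0.0056 -0.1502] spin(sum cw) [np.float64(-0.876), np.float64(2.265)]
```

```bash
python3 -m creep '[{"slide":[0,-0.006,-0.151],"spin":-0.87,"grip":0.3},{"slide":[0,-0.006,-0.151],"spin":-0.87,"grip":0.3},{"slide":[0,-0.006,-0.151],"spin":-0.87,"grip":0.3},{"slide":[0,-0.006,-0.151],"spin":-0.87,"grip":0.3},{"slide":[0,-0.006,-0.151],"spin":-0.87,"grip":0.3}]' >/dev/null; python3 -m creep '[{"slide":[0,0,0],"spin":-0.25,"grip":0.4},{"slide":[0,0,0],"spin":-0.25,"grip":0.4},{"slide":[0.01,0,0],"spin":-0.25,"grip":0.4},{"slide":[0.01,0,0],"spin":-0.25,"grip":0.4}]' >/dev/null; python3 g.py b 80 -50.5
```

```text
t9.30 p [629.3  81.3  99.6] tilt [-0.002 -0.   ] wingyaw -50.8 j6 -0.65 F [-1.4  0.4 -0.8] T [-0.05   0.036 -0.013] gap 27.0
slide [0.0196 0.0015 0.0026] spin(sum cw) [np.float64(-3.147), np.float64(-0.006), np.float64(3.136)]
```

```bash
python3 -m creep '[{"slide":[0,0.0015,0.0026],"spin":0,"grip":0.5},{"slide":[0.010,0.0015,0.0026],"spin":0,"grip":0.5},{"slide":[0.0185,0.0015,0.0026],"spin":0,"grip":0.5},{"slide":[0.0185,0.0015,0.0026],"spin":0,"grip":0.5},{"slide":[0.0185,0.0015,0.0026],"spin":0,"grip":0.5}]' >/dev/null; python3 g.py b 80 -50.5
```

```text
t9.72 p [632.4  80.2  81.9] tilt [-0.002 -0.   ] wingyaw -50.7 j6 -0.65 F [0.9 0.2 0.4] T [-0.012 -0.013  0.01 ] gap 22.9
slide [ 0.0019 -0.0002 -0.0002] spin(sum cw) [np.float64(-3.145), np.float64(-0.003), np.float64(3.138)]
```

```bash
python3 -m creep '[{"slide":[0,0,0],"spin":0,"grip":0.5},{"slide":[0,0,0],"spin":0,"grip":1},{"slide":[0,0,0],"spin":0,"grip":1},{"slide":[0,0,0],"spin":0,"grip":1},{"slide":[0,0,0],"spin":0,"grip":1}]' >/dev/null; python3 g.py b 80 -50.5
```

```text
t10.13 p [632.5  79.7  83.2] tilt [-0.001 -0.001] wingyaw -50.6 j6 -0.65 F [-3.9 -5.7  5.1] T [-1.093  0.743 -0.092] gap 9.6
slide [ 0.0032  0.     -0.0006] spin(sum cw) [np.float64(-3.144), np.float64(-0.002), np.float64(3.139)]
```

```bash
python3 -m creep '[{"slide":[0.0004,-0.0006,0],"spin":0.12,"grip":1},{"slide":[0.0009,-0.0006,0],"spin":0.24,"grip":1},{"slide":[0.0014,-0.0006,0],"spin":0.36,"grip":1}]' >/dev/null; python3 q.py
for i in 1 2 3 4 5; do python3 -m creep '[{"slide":[0.00035,0,0],"spin":0.08,"grip":1}]' >/dev/null; python3 q.py; done
for i in 1 2 ; do python3 -m creep '[{"slide":[0,0,0],"spin":0,"grip":1}]' >/dev/null; python3 q.py; done
```

```text
t10.38 yaw -71.6 z 81.7 F [-0.4 -2.  -2.1] Tz 0.073
t10.47 yaw -76.2 z 81.2 F [-0.1 -2.2 -1.2] Tz 0.057
t10.55 yaw -80.7 z 80.9 F [ 1.7 -1.3 -2.1] Tz -0.057
t10.63 yaw -85.2 z 80.5 F [ 0.9 -1.7 -2.4] Tz 0.048
t10.72 yaw -89.8 z 80.2 F [ 0.8 -2.8 -2.9] Tz 0.066
t10.80 yaw -94.4 z 79.8 F [ 2.1 -2.2 -3.4] Tz 0.013
t10.88 yaw -94.4 z 79.7 F [ 2.1 -3.2 -3.9] Tz 0.036
t10.97 yaw -94.0 z 79.8 F [ 2.4 -3.1 -3.1] Tz -0.031
```

```bash
for i in 1 2 3 4 5; do python3 -m creep '[{"slide":[0.0004,0,0],"spin":0.08,"grip":1}]' >/dev/null; python3 q.py; done
for i in 1 2 ; do python3 -m creep '[{"slide":[0,0,0],"spin":0,"grip":1}]' >/dev/null; python3 q.py; done
```

```text
t11.05 yaw -98.5 z 79.5 F [ 3.  -4.  -2.7] Tz 0.036
t11.13 yaw -103.4 z 79.1 F [ 1.4 -3.6 -0.6] Tz 0.085
t11.22 yaw -108.0 z 78.8 F [ 2.6 -4.  -0.1] Tz 0.135
t11.30 yaw -112.5 z 78.5 F [ 2.2 -4.5  1. ] Tz 0.171
t11.38 yaw -117.1 z 78.2 F [ 2.3 -3.6  1.7] Tz 0.147
t11.47 yaw -117.2 z 78.1 F [ 2.4 -5.4  2. ] Tz 0.091
t11.55 yaw -116.8 z 78.1 F [ 2.4 -5.5  2.7] Tz 0.107
```

```bash
python3 -m creep '[{"slide":[0.0003,0,0],"spin":0.06,"grip":1}]' >/dev/null; python3 q.py; for i in 1 2 3; do python3 -m creep '[{"slide":[0,0,0],"spin":0,"grip":1}]' >/dev/null; python3 q.py; done
```

```text
t11.63 yaw -120.2 z 77.9 F [ 2.4 -5.6  4.4] Tz 0.192
t11.72 yaw -120.4 z 77.9 F [ 1.9 -6.2  3.2] Tz 0.150
t11.80 yaw -120.2 z 77.9 F [ 0.8 -5.3  3.6] Tz 0.141
t11.88 yaw -120.2 z 77.9 F [ 1.7 -4.9  3.8] Tz 0.119
```

Nut b bites at a wing yaw of about -119. Next is c.

```bash
python3 -m creep '[{"slide":[0,0,0],"spin":0,"grip":0.3},{"slide":[0,0,0],"spin":0,"grip":0.3},{"slide":[0,0,0],"spin":0,"grip":0.3},{"slide":[-0.035,0,0],"spin":0,"grip":0.3},{"slide":[-0.035,0,0],"spin":0,"grip":0.3}]' >/dev/null; python3 g.py c 112 -30
```

```text
t12.30 p [634.4  80.3 116.6] tilt [0.005 0.   ] wingyaw -120.4 j6 0.56 F [2.2 0.1 1.1] T [-0.068  0.054 -0.007] gap 32.0
slide [ 0.0039 -0.0506  0.1807] spin(sum cw) [np.float64(-1.579), np.float64(1.563)]
```

```bash
python3 -m creep '[{"slide":[0,-0.051,0.181],"spin":-1.58,"grip":0.3},{"slide":[0,-0.051,0.181],"spin":-1.58,"grip":0.3},{"slide":[0,-0.051,0.181],"spin":-1.58,"grip":0.3},{"slide":[0,-0.051,0.181],"spin":-1.58,"grip":0.3},{"slide":[0,-0.051,0.181],"spin":-1.58,"grip":0.3}]' >/dev/null; python3 -m creep '[{"slide":[0,0,0],"spin":-0.95,"grip":0.4},{"slide":[0,0,0],"spin":-0.95,"grip":0.4},{"slide":[0,0,0],"spin":-0.95,"grip":0.4},{"slide":[0,0,0],"spin":-0.95,"grip":0.4},{"slide":[0.0,0,0],"spin":-0.95,"grip":0.4}]' >/dev/null; python3 g.py c 80 -30
```

```text
t13.13 p [496.7 -50.  112.6] tilt [0. 0.] wingyaw -49.2 j6 -0.93 F [0.1 0.1 0.3] T [-0.009  0.036  0.019] gap 27.6
slide [0.0326 0.002  0.0016] spin(sum cw) [np.float64(-0.336), np.float64(2.806)]
```

```bash
python3 -m creep '[{"slide":[0.006,0.002,0.0016],"spin":-0.336,"grip":0.4},{"slide":[0.009,0.002,0.0016],"spin":-0.336,"grip":0.4},{"slide":[0.009,0.002,0.0016],"spin":-0.336,"grip":0.4},{"slide":[0.031,0.002,0.0016],"spin":-0.336,"grip":0.5},{"slide":[0.031,0.002,0.0016],"spin":-0.336,"grip":0.5}]' >/dev/null;  python3 -m creep '[{"slide":[0,0,0],"spin":0,"grip":0.5},{"slide":[0,0,0],"spin":0,"grip":0.5}]' >/dev/null; python3 g.py c 80 -30
```

```text
t13.72 p [499.2 -49.9  81.9] tilt [-0.  0.] wingyaw -30.4 j6 -1.26 F [ 0.  -0.4  1. ] T [-0.019 -0.021 -0.023] gap 22.7
slide [ 0.0019 -0.     -0.    ] spin(sum cw) [np.float64(-0.007), np.float64(3.135)]
```

```bash
python3 -m creep '[{"slide":[0.001,0,0],"spin":0,"grip":1},{"slide":[0.001,0,0],"spin":0,"grip":1},{"slide":[0.001,0,0],"spin":0,"grip":1},{"slide":[0.001,0,0],"spin":0,"grip":1}]' >/dev/null; python3 g.py c 80 -30
python3 -m creep '[{"slide":[0.0004,-0.0005,0],"spin":0.12,"grip":1},{"slide":[0.0009,-0.0005,0],"spin":0.24,"grip":1},{"slide":[0.0014,-0.0005,0],"spin":0.36,"grip":1}]' >/dev/null; python3 q.py
for i in 1 2 3; do python3 -m creep '[{"slide":[0.00038,0,0],"spin":0.08,"grip":1}]' >/dev/null; python3 q.py; done
for i in 1 2 ; do python3 -m creep '[{"slide":[0,0,0],"spin":0,"grip":1}]' >/dev/null; python3 q.py; done
```

```text
t14.05 p [499.1 -50.5  80.8] tilt [ 0.    -0.001] wingyaw -30.4 j6 -1.26 F [-3.1 -6.2  2.4] T [-1.112  0.472 -0.005] gap 9.6
slide [ 0.0008  0.0005 -0.0002] spin(sum cw) [np.float64(-0.007), np.float64(3.135)]
t14.30 yaw -51.4 z 79.3 F [ 1.5  1.5 -4.6] Tz -0.001
t14.38 yaw -56.0 z 78.9 F [ 2.6  0.  -3.7] Tz 0.023
t14.47 yaw -60.4 z 78.5 F [ 2.3  2.3 -3.2] Tz 0.054
t14.55 yaw -65.0 z 78.1 F [ 2.8  0.4 -4.3] Tz 0.078
t14.63 yaw -65.0 z 78.1 F [ 1.7  1.5 -4.6] Tz -0.005
t14.72 yaw -64.6 z 78.1 F [ 2.8  2.1 -3.5] Tz 0.051
```

```bash
for i in 1 2 3 4 5; do python3 -m creep '[{"slide":[0.0004,0,0],"spin":0.08,"grip":1}]' >/dev/null; python3 q.py; done
for i in 1 2 ; do python3 -m creep '[{"slide":[0,0,0],"spin":0,"grip":1}]' >/dev/null; python3 q.py; done
```

```text
t14.80 yaw -69.1 z 77.7 F [ 2.7  2.7 -4.1] Tz 0.033
t14.88 yaw -74.0 z 77.3 F [ 3.9  2.3 -3.6] Tz 0.025
t14.97 yaw -78.6 z 76.9 F [ 3.7  3.  -1.7] Tz 0.062
t15.05 yaw -83.2 z 76.6 F [ 4.4  4.3 -0.1] Tz 0.096
t15.13 yaw -87.7 z 76.3 F [2.7 3.8 2.5] Tz 0.127
t15.22 yaw -87.8 z 76.3 F [3.3 3.7 1.9] Tz 0.045
t15.30 yaw -87.5 z 76.3 F [4.3 2.8 1. ] Tz 0.034
```

```bash
for i in 1 2 3; do python3 -m creep '[{"slide":[0.00035,0,0],"spin":0.08,"grip":1}]' >/dev/null; python3 q.py; done
for i in 1 2 3; do python3 -m creep '[{"slide":[0,0,0],"spin":0,"grip":1}]' >/dev/null; python3 q.py; done
```

```text
t15.38 yaw -91.9 z 76.0 F [4.3 3.3 3.4] Tz 0.149
t15.47 yaw -96.8 z 75.7 F [3.4 4.4 3.6] Tz 0.145
t15.55 yaw -101.4 z 75.4 F [3.6 3.  6.1] Tz 0.237
t15.63 yaw -101.5 z 75.4 F [4.5 3.8 3.7] Tz 0.207
t15.72 yaw -101.2 z 75.4 F [4.8 2.7 3.8] Tz 0.098
t15.80 yaw -101.2 z 75.4 F [4.3 4.2 4.3] Tz 0.099
```

Nut c bites, so round one is complete. Round two starts with a.

```bash
python3 -m creep '[{"slide":[0,0,0],"spin":0,"grip":0.3},{"slide":[0,0,0],"spin":0,"grip":0.3},{"slide":[0,0,0],"spin":0,"grip":0.3},{"slide":[-0.035,0,0],"spin":0,"grip":0.3},{"slide":[-0.035,0,0],"spin":0,"grip":0.3}]' >/dev/null; python3 g.py a 110 -79
```

```text
t16.22 p [500.3 -50.8 113.2] tilt [ 0.003 -0.001] wingyaw -101.4 j6 -0.02 F [ 2.  -0.3  1.5] T [-0.057 -0.01  -0.005] gap 32.2
slide [ 0.0031 -0.0065 -0.1506] spin(sum cw) [np.float64(-3.532), np.float64(-0.39), np.float64(2.751)]
```

```bash
python3 -m creep '[{"slide":[0,-0.0065,-0.150],"spin":-0.39,"grip":0.3},{"slide":[0,-0.0065,-0.15],"spin":-0.39,"grip":0.3},{"slide":[0,-0.0065,-0.15],"spin":-0.39,"grip":0.3},{"slide":[0,-0.0065,-0.15],"spin":-0.39,"grip":0.4},{"slide":[0,-0.0065,-0.15],"spin":-0.39,"grip":0.4}]' >/dev/null; python3 -m creep '[{"slide":[0,0,0],"spin":0,"grip":0.4},{"slide":[0,0,0],"spin":0,"grip":0.4}]'>/dev/null; python3 g.py a 77 -79
```

```text
t16.80 p [522.   97.5 109.7] tilt [-0. -0.] wingyaw -79.1 j6 -0.12 F [ 0.6 -0.1  0.1] T [-0.108  0.072  0.037] gap 27.8
slide [ 0.0327  0.0017 -0.0003] spin(sum cw) [np.float64(-3.143), np.float64(-0.001), np.float64(3.14)]
```

```bash
python3 -m creep '[{"slide":[0.02,0.0012,0],"spin":0,"grip":0.5},{"slide":[0.033,0.0012,0],"spin":0,"grip":0.5},{"slide":[0.033,0.0012,0],"spin":0,"grip":0.5},{"slide":[0.033,0.0012,0],"spin":0,"grip":0.5},{"slide":[0.033,0.0012,0],"spin":0,"grip":0.5}]' >/dev/null;  python3 g.py a 77 -79
python3 -m creep '[{"slide":[0,0,0],"spin":0,"grip":1},{"slide":[0,0,0],"spin":0,"grip":1},{"slide":[0,0,0],"spin":0,"grip":1},{"slide":[0,0,0],"spin":0,"grip":1},{"slide":[0,0,0],"spin":0,"grip":1}]' >/dev/null;for i in 1 2 ; do python3 -m creep '[{"slide":[0,0,0],"spin":0,"grip":1}]' >/dev/null; python3 q.py; done
```

```text
t17.22 p [523.7  97.4  77.4] tilt [ 0. -0.] wingyaw -79.2 j6 -0.12 F [ 0.2 -0.4  0.3] T [-0.079  0.004  0.041] gap 23.0
slide [ 0.0004  0.     -0.0007] spin(sum cw) [np.float64(-3.144), np.float64(-0.003), np.float64(3.139)]
t17.72 yaw -79.1 z 77.3 F [ 0.2 -1.7  6.4] Tz 0.097
t17.80 yaw -79.1 z 77.2 F [ 0.2 -2.4  7.3] Tz 0.091
```

```bash
for i in 1 2 3 4 5; do python3 -m creep '[{"slide":[0.00015,0,0],"spin":0.06,"grip":1}]' >/dev/null; python3 q.py; done
for i in 1 2; do python3 -m creep '[{"slide":[0,0,0],"spin":0,"grip":1}]' >/dev/null; python3 q.py; done
```

```text
t17.88 yaw -82.5 z 77.1 F [ 0.3 -2.2  5.9] Tz 0.166
t17.97 yaw -86.1 z 76.9 F [ 0.8 -2.2  5.5] Tz 0.184
t18.05 yaw -89.6 z 76.8 F [ 1.5 -2.5  4. ] Tz 0.155
t18.13 yaw -93.0 z 76.6 F [ 2.6 -2.1  3.4] Tz 0.288
t18.22 yaw -96.4 z 76.4 F [ 1.9 -2.7  3.4] Tz 0.375
t18.30 yaw -96.4 z 76.4 F [ 2.  -1.7  3.1] Tz 0.264
t18.38 yaw -96.2 z 76.3 F [ 4.  -1.7  4. ] Tz 0.249
```

```bash
for i in 1 2; do python3 -m creep '[{"slide":[0.0001,0,0],"spin":0.04,"grip":1}]' >/dev/null; python3 q.py; 
for i in 1 2 3; do python3 -m creep '[{"slide":[0,0,0],"spin":0,"grip":1}]' >/dev/null; python3 q.py; done; done
```

```text
t18.47 yaw -98.4 z 76.2 F [ 4.2 -2.3  4.2] Tz 0.264
t18.55 yaw -98.6 z 76.2 F [ 3.3 -2.2  4.9] Tz 0.330
t18.63 yaw -98.4 z 76.2 F [ 4.7 -2.2  4.5] Tz 0.326
t18.72 yaw -98.4 z 76.2 F [ 4.9 -2.1  5.3] Tz 0.314
t18.80 yaw -100.7 z 76.1 F [ 4.4 -2.5  5.5] Tz 0.417
t18.88 yaw -100.9 z 76.1 F [ 4.7 -2.9  5.9] Tz 0.354
t18.97 yaw -100.7 z 76.1 F [ 4.8 -3.1  5.9] Tz 0.303
t19.05 yaw -100.7 z 76.1 F [ 4.7 -3.8  5.6] Tz 0.323
```

```bash
for i in 1 2; do python3 -m creep '[{"slide":[0.0001,0,0],"spin":0.04,"grip":1}]' >/dev/null; python3 q.py; 
for i in 1 2 3; do python3 -m creep '[{"slide":[0,0,0],"spin":0,"grip":1}]' >/dev/null; python3 q.py; done; done
```

```text
t19.13 yaw -103.0 z 76.1 F [ 4.5 -3.2  4.9] Tz 0.395
t19.22 yaw -103.2 z 76.0 F [ 5.4 -3.   5.1] Tz 0.320
t19.30 yaw -103.0 z 76.0 F [ 4.1 -4.4  5. ] Tz 0.377
t19.38 yaw -103.0 z 76.0 F [ 4.7 -3.4  5.2] Tz 0.327
t19.47 yaw -105.3 z 75.9 F [ 4.7 -3.1  6.6] Tz 0.395
t19.55 yaw -105.4 z 76.0 F [ 3.6 -3.2  5.2] Tz 0.297
t19.63 yaw -105.3 z 75.9 F [ 5.  -3.6  5. ] Tz 0.305
t19.72 yaw -105.3 z 75.9 F [ 5.4 -2.7  5.1] Tz 0.343
```

```bash
python3 g.py a 76; for i in 1 2 3; do python3 -m creep '[{"slide":[0.00015,0,0],"spin":0.04,"grip":1}]' >/dev/null; python3 q.py; 
for i in 1 2; do python3 -m creep '[{"slide":[0,0,0],"spin":0,"grip":1}]' >/dev/null; python3 q.py; done; done; python3 g.py
```

```text
t19.72 p [524.3  98.1  75.9] tilt [ 0.002 -0.   ] wingyaw -105.3 j6 0.34 F [ 5.4 -2.7  5.1] T [-0.712 -0.863  0.343] gap 9.5
slide [-0.0001 -0.0007  0.0001] spin(sum cw) [np.float64(-1.527), np.float64(1.614)]
t19.80 yaw -107.5 z 75.8 F [ 4.4 -2.4  6.2] Tz 0.442
t19.88 yaw -107.7 z 75.8 F [ 4.6 -3.3  6.2] Tz 0.411
t19.97 yaw -107.6 z 75.9 F [ 4.5 -2.6  6.7] Tz 0.410
t20.05 yaw -109.8 z 75.8 F [ 5.1 -2.7  8. ] Tz 0.420
t20.13 yaw -110.0 z 75.8 F [ 4.9 -2.9  7.4] Tz 0.480
t20.22 yaw -109.9 z 75.7 F [ 4.5 -3.9  7.3] Tz 0.410
t20.30 yaw -112.1 z 75.6 F [ 5.  -3.8  8.4] Tz 0.485
t20.38 yaw -112.3 z 75.6 F [ 4.5 -3.9  8. ] Tz 0.485
t20.47 yaw -112.2 z 75.6 F [ 4.7 -3.9  7.6] Tz 0.396
t20.47 p [524.4  98.   75.6] tilt [ 0.002 -0.   ] wingyaw -112.2 j6 0.46 F [ 4.7 -3.9  7.6] T [-0.79  -0.835  0.396] gap 9.7
```

Nut a is snug at about 0.43 N m held. Now d.

```bash
python3 -m creep '[{"slide":[-0.0003,0,0],"spin":-0.05,"grip":0.3},{"slide":[0,0,0],"spin":-0.05,"grip":0.3},{"slide":[0,0,0],"spin":-0.05,"grip":0.3},{"slide":[-0.035,0,0],"spin":-0.05,"grip":0.3},{"slide":[-0.035,0,0],"spin":-0.05,"grip":0.3}]' >/dev/null; python3 g.py d 110 -99.5
```

```text
t20.88 p [524.7  98.4 113.5] tilt [0.003 0.   ] wingyaw -109.5 j6 0.41 F [2.6 0.6 1.4] T [-0.046  0.014  0.009] gap 31.8
slide [0.0036 0.1336 0.129 ] spin(sum cw) [np.float64(-3.316), np.float64(-0.175), np.float64(2.967)]
```

```bash
python3 -m creep '[{"slide":[0,0.133,0.129],"spin":-0.175,"grip":0.3},{"slide":[0,0.133,0.129],"spin":-0.175,"grip":0.3},{"slide":[0,0.133,0.129],"spin":-0.175,"grip":0.3},{"slide":[0,0.133,0.129],"spin":-0.175,"grip":0.3},{"slide":[0,0.133,0.129],"spin":-0.175,"grip":0.3}]' >/dev/null; python3 -m creep '[{"slide":[0,0,0],"spin":0,"grip":0.4},{"slide":[0,0,0],"spin":0,"grip":0.4},{"slide":[0,0,0],"spin":0,"grip":0.4}]'>/dev/null; python3 g.py d 77.5 -99.5
```

```text
t21.55 p [605.1 -67.2 109.8] tilt [-0.001  0.001] wingyaw -99.5 j6 -0.04 F [-0.7  0.9 -0.8] T [-0.116  0.062 -0.064] gap 27.3
slide [0.0323 0.0027 0.0002] spin(sum cw) [np.float64(-3.141), np.float64(0.001), np.float64(3.142)]
```

```bash
python3 -m creep '[{"slide":[0.02,0.0022,0],"spin":0,"grip":0.5},{"slide":[0.0325,0.0022,0],"spin":0,"grip":0.5},{"slide":[0.0325,0.0022,0],"spin":0,"grip":0.5},{"slide":[0.0325,0.0022,0],"spin":0,"grip":0.5},{"slide":[0.0325,0.0022,0],"spin":0,"grip":0.5}]' >/dev/null;  python3 g.py d 77.5 -99.5
python3 -m creep '[{"slide":[0,0,0],"spin":0,"grip":1},{"slide":[0,0,0],"spin":0,"grip":1},{"slide":[0,0,0],"spin":0,"grip":1},{"slide":[0,0,0],"spin":0,"grip":1},{"slide":[0,0,0],"spin":0,"grip":1}]' >/dev/null;for i in 1 2 3; do python3 -m creep '[{"slide":[0,0,0],"spin":0,"grip":1}]' >/dev/null; python3 q.py; done
```

```text
t21.97 p [608.  -67.4  78.4] tilt [0. 0.] wingyaw -99.4 j6 -0.04 F [ 0.4 -1.6 -0.2] T [-0.084  0.095  0.025] gap 22.6
slide [ 0.0009 -0.0004  0.0004] spin(sum cw) [np.float64(-3.14), np.float64(0.002), np.float64(3.143)]
t22.47 yaw -99.4 z 78.2 F [-0.5  2.   6.9] Tz 0.036
t22.55 yaw -99.4 z 78.2 F [-0.1  2.3  6.8] Tz 0.042
t22.63 yaw -99.4 z 78.2 F [-0.8  3.2  6.8] Tz 0.015
```

```bash
for i in 1 2 3 4 5; do python3 -m creep '[{"slide":[0.00015,0,0],"spin":0.07,"grip":1}]' >/dev/null; python3 q.py; done
for i in 1 2 3; do python3 -m creep '[{"slide":[0,0,0],"spin":0,"grip":1}]' >/dev/null; python3 q.py; done
```

```text
t22.72 yaw -103.4 z 78.1 F [0.3 1.3 5.1] Tz 0.148
t22.80 yaw -107.6 z 77.9 F [1.5 1.5 3.9] Tz 0.131
t22.88 yaw -111.7 z 77.7 F [1.1 1.2 4. ] Tz 0.201
t22.97 yaw -115.7 z 77.5 F [2.6 1.4 2.1] Tz 0.161
t23.05 yaw -119.7 z 77.3 F [2.9 1.  1.2] Tz 0.282
t23.13 yaw -119.7 z 77.2 F [ 2.8 -0.3  2.3] Tz 0.149
t23.22 yaw -119.4 z 77.2 F [3.2 1.5 2.9] Tz 0.144
t23.30 yaw -119.4 z 77.2 F [3.5 1.1 3. ] Tz 0.142
```

```bash
for i in 1 2 3; do python3 -m creep '[{"slide":[0.0003,0,0],"spin":0.06,"grip":1}]' >/dev/null; python3 q.py; 
for i in 1 2; do python3 -m creep '[{"slide":[0,0,0],"spin":0,"grip":1}]' >/dev/null; python3 q.py; done; done
```

```text
t23.38 yaw -122.7 z 77.0 F [4.1 0.1 5.3] Tz 0.230
t23.47 yaw -123.0 z 77.0 F [3.3 1.6 5.1] Tz 0.235
t23.55 yaw -122.8 z 77.0 F [3.9 1.  4.4] Tz 0.210
t23.63 yaw -126.2 z 76.8 F [3.4 1.4 7.1] Tz 0.337
t23.72 yaw -126.5 z 76.8 F [4.2 2.2 6.4] Tz 0.325
t23.80 yaw -126.3 z 76.8 F [3.9 1.6 5.8] Tz 0.206
t23.88 yaw -129.6 z 76.5 F [3.6 0.1 7.7] Tz 0.326
t23.97 yaw -129.9 z 76.5 F [3.5 1.4 7.5] Tz 0.361
t24.05 yaw -129.7 z 76.5 F [3.7 1.  6.6] Tz 0.288
```

```bash
for i in 1 2 3; do python3 -m creep '[{"slide":[0.0001,0,0],"spin":0.04,"grip":1}]' >/dev/null; python3 q.py; 
for i in 1 2 3; do python3 -m creep '[{"slide":[0,0,0],"spin":0,"grip":1}]' >/dev/null; python3 q.py; done; done
```

```text
t24.13 yaw -131.9 z 76.5 F [4.9 1.5 6.7] Tz 0.364
t24.22 yaw -132.1 z 76.4 F [2.8 0.  6.2] Tz 0.308
t24.30 yaw -132.0 z 76.4 F [3.6 0.7 5.8] Tz 0.339
t24.38 yaw -132.0 z 76.4 F [ 3.8 -0.3  6.7] Tz 0.331
t24.47 yaw -134.2 z 76.3 F [3.9 0.4 6.2] Tz 0.347
t24.55 yaw -134.4 z 76.3 F [3.6 0.3 6.5] Tz 0.330
t24.63 yaw -134.3 z 76.3 F [4.1 1.1 5.9] Tz 0.364
t24.72 yaw -134.3 z 76.3 F [4.2 0.5 5.5] Tz 0.371
t24.80 yaw -136.5 z 76.2 F [4.4 0.4 5.9] Tz 0.382
t24.88 yaw -136.7 z 76.2 F [4.3 0.6 5.5] Tz 0.398
t24.97 yaw -136.6 z 76.2 F [4.6 0.9 5.4] Tz 0.317
t25.05 yaw -136.6 z 76.2 F [4.9 0.8 6.2] Tz 0.386
```

```bash
for i in 1 2; do python3 -m creep '[{"slide":[0.0001,0,0],"spin":0.04,"grip":1}]' >/dev/null; python3 q.py; 
for i in 1 2 3; do python3 -m creep '[{"slide":[0,0,0],"spin":0,"grip":1}]' >/dev/null; python3 q.py; done; done
```

```text
t25.13 yaw -138.8 z 76.1 F [4.4 0.6 5.4] Tz 0.491
t25.22 yaw -139.0 z 76.1 F [ 5.  -0.3  4.4] Tz 0.391
t25.30 yaw -138.9 z 76.1 F [4.8 0.4 5. ] Tz 0.379
t25.38 yaw -138.9 z 76.1 F [4.4 1.1 5.4] Tz 0.408
t25.47 yaw -141.1 z 76.0 F [ 5.2 -0.6  3.8] Tz 0.388
t25.55 yaw -141.3 z 76.0 F [5.2 0.3 5.8] Tz 0.407
t25.63 yaw -141.2 z 76.0 F [4.8 0.2 4.2] Tz 0.418
t25.72 yaw -141.1 z 76.0 F [ 5.8 -0.2  5.3] Tz 0.386
```

```bash
python3 -m creep '[{"slide":[0.0001,0,0],"spin":0.04,"grip":1}]' >/dev/null; for i in 1 2 3; do python3 q.py;python3 -m creep '[{"slide":[0,0,0],"spin":0,"grip":1}]' >/dev/null;  done;python3 q.py; python3 -m creep '[{"slide":[-0.0003,0,0],"spin":-0.05,"grip":0.3},{"slide":[0,0,0],"spin":-0.05,"grip":0.3},{"slide":[0,0,0],"spin":-0.05,"grip":0.3},{"slide":[-0.035,0,0],"spin":-0.05,"grip":0.3},{"slide":[-0.035,0,0],"spin":-0.05,"grip":0.3}]' >/dev/null; python3 g.py b 110 -119
```

```text
t25.80 yaw -143.4 z 75.9 F [ 4.5 -1.   5.3] Tz 0.446
t25.88 yaw -143.6 z 75.8 F [ 4.5 -0.6  4.9] Tz 0.425
t25.97 yaw -143.4 z 75.8 F [ 4.6 -0.5  5.6] Tz 0.490
t26.05 yaw -143.4 z 75.9 F [ 5.2 -0.1  6.5] Tz 0.468
t26.47 p [609.5 -68.5 114.2] tilt [ 0.004 -0.001] wingyaw -140.7 j6 0.68 F [ 1.1 -0.2  1.3] T [-0.175  0.078  0.019] gap 31.6
slide [ 0.0042 -0.1009 -0.1116] spin(sum cw) [np.float64(-3.521), np.float64(-0.379), np.float64(2.762)]
```

Nut d is snug at about 0.45 N m held. Now b.

```bash
python3 -m creep '[{"slide":[0,-0.101,-0.112],"spin":-0.38,"grip":0.3},{"slide":[0,-0.101,-0.112],"spin":-0.38,"grip":0.3},{"slide":[0,-0.101,-0.112],"spin":-0.38,"grip":0.3},{"slide":[0,-0.101,-0.112],"spin":-0.38,"grip":0.3},{"slide":[0,-0.101,-0.112],"spin":-0.38,"grip":0.3}]' >/dev/null; python3 -m creep '[{"slide":[0,0,0],"spin":0,"grip":0.4},{"slide":[0,0,0],"spin":0,"grip":0.4},{"slide":[0,0,0],"spin":0,"grip":0.4}]'>/dev/null; python3 g.py b 78 -119
```

```text
t27.13 p [630.5  79.9 110.3] tilt [-0.001 -0.   ] wingyaw -119.0 j6 0.54 F [ 0.  -0.6 -0.1] T [-0.076  0.082  0.008] gap 27.7
slide [ 0.0323  0.0013 -0.0011] spin(sum cw) [np.float64(-3.142), np.float64(-0.0), np.float64(3.141)]
```

```bash
python3 -m creep '[{"slide":[0.02,0.0012,-0.001],"spin":0,"grip":0.5},{"slide":[0.0325,0.0012,-0.001],"spin":0,"grip":0.5},{"slide":[0.0325,0.0012,-0.001],"spin":0,"grip":0.5},{"slide":[0.0325,0.0012,-0.001],"spin":0,"grip":0.5},{"slide":[0.0325,0.0012,-0.001],"spin":0,"grip":0.5}]' >/dev/null;  python3 g.py b 78 -119
python3 -m creep '[{"slide":[0,0,0],"spin":0,"grip":1},{"slide":[0,0,0],"spin":0,"grip":1},{"slide":[0,0,0],"spin":0,"grip":1},{"slide":[0,0,0],"spin":0,"grip":1},{"slide":[0,0,0],"spin":0,"grip":1}]' >/dev/null;for i in 1 2 3; do python3 -m creep '[{"slide":[0,0,0],"spin":0,"grip":1}]' >/dev/null; python3 q.py; done
for i in 1 2 3 4 5; do python3 -m creep '[{"slide":[0.00015,0,0],"spin":0.06,"grip":1}]' >/dev/null; python3 q.py; done
for i in 1 2 3; do python3 -m creep '[{"slide":[0,0,0],"spin":0,"grip":1}]' >/dev/null; python3 q.py; done
```

```text
t27.55 p [632.6  80.5  78.7] tilt [ 0.001 -0.   ] wingyaw -119.0 j6 0.54 F [-1.  -1.4 -0.2] T [-0.101  0.074  0.028] gap 22.8
slide [ 0.0007 -0.0003  0.0005] spin(sum cw) [np.float64(-3.141), np.float64(0.0), np.float64(3.142)]
t28.05 yaw -118.9 z 78.8 F [ 3.  -4.5  2.6] Tz -0.032
t28.13 yaw -118.9 z 78.8 F [ 3.9 -4.5  2.9] Tz 0.021
t28.22 yaw -118.9 z 78.8 F [ 3.5 -3.8  3.4] Tz 0.022
t28.30 yaw -122.3 z 78.7 F [ 4.1 -5.1  2.8] Tz 0.068
t28.38 yaw -125.9 z 78.5 F [ 4.4 -5.4  2.8] Tz 0.162
t28.47 yaw -129.4 z 78.4 F [ 5.3 -6.4  2.4] Tz 0.161
t28.55 yaw -132.8 z 78.3 F [ 4.7 -6.6  3.7] Tz 0.269
t28.63 yaw -136.3 z 78.2 F [ 4.3 -6.9  3.1] Tz 0.291
t28.72 yaw -136.3 z 78.2 F [ 4.  -6.4  3. ] Tz 0.292
t28.80 yaw -136.1 z 78.2 F [ 4.9 -6.2  3.5] Tz 0.243
t28.88 yaw -136.1 z 78.1 F [ 5.2 -6.5  3.3] Tz 0.220
```

```bash
for i in 1 2 3 4; do python3 -m creep '[{"slide":[0.0001,0,0],"spin":0.04,"grip":1}]' >/dev/null; python3 q.py; 
for i in 1 2; do python3 -m creep '[{"slide":[0,0,0],"spin":0,"grip":1}]' >/dev/null; python3 q.py; done; done
```

```text
t28.97 yaw -138.3 z 78.1 F [ 5.5 -6.5  3. ] Tz 0.294
t29.05 yaw -138.5 z 78.1 F [ 4.9 -5.8  2.3] Tz 0.263
t29.13 yaw -138.4 z 78.1 F [ 5.  -6.8  3.2] Tz 0.311
t29.22 yaw -140.6 z 78.0 F [ 5.8 -7.2  2.8] Tz 0.263
t29.30 yaw -140.8 z 78.0 F [ 4.6 -5.7  4.4] Tz 0.335
t29.38 yaw -140.7 z 78.0 F [ 5.8 -6.2  3.1] Tz 0.226
t29.47 yaw -142.9 z 77.9 F [ 5.4 -7.3  3.1] Tz 0.479
t29.55 yaw -143.1 z 77.9 F [ 5.4 -7.   2.3] Tz 0.384
t29.63 yaw -143.0 z 77.9 F [ 5.3 -7.   2.8] Tz 0.366
t29.72 yaw -145.2 z 77.8 F [ 5.1 -8.6  2.8] Tz 0.309
t29.80 yaw -145.4 z 77.8 F [ 5.6 -7.9  3.2] Tz 0.345
t29.88 yaw -145.3 z 77.8 F [ 4.8 -7.4  2.3] Tz 0.424
```

```bash
for i in 1 2; do python3 -m creep '[{"slide":[0.0001,0,0],"spin":0.04,"grip":1}]' >/dev/null; python3 q.py; 
for i in 1 2 3 4; do python3 -m creep '[{"slide":[0,0,0],"spin":0,"grip":1}]' >/dev/null; python3 q.py; done; done
```

```text
t29.97 yaw -147.5 z 77.8 F [ 5.7 -7.9  4.6] Tz 0.389
t30.05 yaw -147.7 z 77.8 F [ 5.7 -7.8  4. ] Tz 0.445
t30.13 yaw -147.6 z 77.8 F [ 5.4 -8.9  3.1] Tz 0.393
t30.22 yaw -147.6 z 77.8 F [ 5.4 -7.5  3.2] Tz 0.473
t30.30 yaw -147.6 z 77.8 F [ 6.1 -6.8  4.2] Tz 0.344
t30.38 yaw -149.8 z 77.7 F [ 6.1 -9.3  3.8] Tz 0.432
t30.47 yaw -150.0 z 77.7 F [ 5.8 -8.   3.6] Tz 0.401
t30.55 yaw -149.9 z 77.7 F [ 5.7 -8.   3.4] Tz 0.368
t30.63 yaw -149.8 z 77.7 F [ 5.  -7.7  2.6] Tz 0.467
t30.72 yaw -149.8 z 77.7 F [ 5.7 -8.8  3. ] Tz 0.423
```

```bash
python3 -m creep '[{"slide":[0.0001,0,0],"spin":0.03,"grip":1}]' >/dev/null; for i in 1 2 3; do python3 q.py;python3 -m creep '[{"slide":[0,0,0],"spin":0,"grip":1}]' >/dev/null;  done;python3 q.py; python3 -m creep '[{"slide":[-0.0003,0,0],"spin":-0.05,"grip":0.3},{"slide":[0,0,0],"spin":-0.05,"grip":0.3},{"slide":[0,0,0],"spin":-0.05,"grip":0.3},{"slide":[-0.035,0,0],"spin":-0.05,"grip":0.3},{"slide":[-0.035,0,0],"spin":-0.05,"grip":0.3}]' >/dev/null; python3 g.py c 110 -100.3
```

```text
t30.80 yaw -151.5 z 77.6 F [ 5.  -9.3  4. ] Tz 0.463
t30.88 yaw -151.7 z 77.6 F [ 5.4 -8.4  4.2] Tz 0.470
t30.97 yaw -151.6 z 77.6 F [ 5.6 -8.3  4.1] Tz 0.480
t31.05 yaw -151.6 z 77.6 F [ 5.9 -8.7  4. ] Tz 0.492
t31.47 p [634.2  81.5 115.8] tilt [0.005 0.   ] wingyaw -148.8 j6 1.06 F [2.7 0.  1.8] T [-0.088  0.068  0.003] gap 31.6
slide [0.0051 0.0424 0.1835] spin(sum cw) [np.float64(-3.988), np.float64(-0.846), np.float64(2.295)]
```

Nut b is snug at about 0.46 N m held. Last is c.

```bash
python3 -m creep '[{"slide":[0,0.042,0.183],"spin":-0.85,"grip":0.3},{"slide":[0,0.042,0.183],"spin":-0.85,"grip":0.3},{"slide":[0,0.042,0.183],"spin":-0.85,"grip":0.3},{"slide":[0,0.042,0.183],"spin":-0.85,"grip":0.3},{"slide":[0,0.042,0.183],"spin":-0.85,"grip":0.3}]' >/dev/null; python3 -m creep '[{"slide":[0,0,0],"spin":-0.22,"grip":0.4},{"slide":[0,0,0],"spin":-0.22,"grip":0.4},{"slide":[0,0,0],"spin":-0.22,"grip":0.4},{"slide":[0,0,0],"spin":-0.22,"grip":0.4}]'>/dev/null; python3 g.py c 76 -100.3
```

```text
t32.22 p [497.9 -49.7 111.7] tilt [0. 0.] wingyaw -101.3 j6 -0.02 F [-0.5  0.2  0.2] T [-0.108  0.061 -0.013] gap 27.4
slide [ 0.0357  0.0013 -0.    ] spin(sum cw) [np.float64(-3.159), np.float64(-0.018), np.float64(3.124)]
```

```bash
python3 -m creep '[{"slide":[0.02,0.0012,0],"spin":-0.018,"grip":0.5},{"slide":[0.0357,0.0012,0],"spin":-0.018,"grip":0.5},{"slide":[0.0357,0.0012,0],"spin":-0.018,"grip":0.5},{"slide":[0.0357,0.0012,0],"spin":-0.018,"grip":0.5},{"slide":[0.0357,0.0012,0],"spin":-0.018,"grip":0.5}]' >/dev/null;  python3 g.py c 76 -100.3
python3 -m creep '[{"slide":[0,0,0],"spin":0,"grip":1},{"slide":[0,0,0],"spin":0,"grip":1},{"slide":[0,0,0],"spin":0,"grip":1},{"slide":[0,0,0],"spin":0,"grip":1},{"slide":[0,0,0],"spin":0,"grip":1}]' >/dev/null;for i in 1 2 3; do python3 -m creep '[{"slide":[0,0,0],"spin":0,"grip":1}]' >/dev/null; python3 q.py; done
for i in 1 2 3 4 5; do python3 -m creep '[{"slide":[0.00015,0,0],"spin":0.06,"grip":1}]' >/dev/null; python3 q.py; done
for i in 1 2 3; do python3 -m creep '[{"slide":[0,0,0],"spin":0,"grip":1}]' >/dev/null; python3 q.py; done
```

```text
t32.63 p [499.2 -49.8  76.3] tilt [ 0. -0.] wingyaw -100.1 j6 -0.04 F [ 0.2 -0.6 -0.6] T [-0.068  0.028 -0.048] gap 22.7
slide [0.0003 0.     0.0001] spin(sum cw) [np.float64(-3.139), np.float64(0.003), np.float64(3.145)]
t33.13 yaw -100.0 z 76.3 F [3.6 0.2 6.9] Tz 0.025
t33.22 yaw -100.1 z 76.3 F [3.8 0.6 6.3] Tz 0.025
t33.30 yaw -100.1 z 76.4 F [ 2.9 -0.2  7. ] Tz 0.053
t33.38 yaw -103.4 z 76.2 F [ 4.3 -0.8  5.5] Tz 0.113
t33.47 yaw -107.1 z 76.1 F [ 3.2 -0.1  6.5] Tz 0.112
t33.55 yaw -110.5 z 75.9 F [4.3 0.2 6.6] Tz 0.181
t33.63 yaw -114.0 z 75.8 F [4.5 0.2 7.5] Tz 0.224
t33.72 yaw -117.4 z 75.7 F [ 5.2 -0.6  7.6] Tz 0.282
t33.80 yaw -117.5 z 75.6 F [4.5 0.5 7. ] Tz 0.228
t33.88 yaw -117.3 z 75.7 F [ 3.5 -0.3  7. ] Tz 0.177
t33.97 yaw -117.2 z 75.6 F [3.7 0.2 7. ] Tz 0.235
```

```bash
for i in 1 2 3 4 5; do python3 -m creep '[{"slide":[0.0001,0,0],"spin":0.04,"grip":1}]' >/dev/null; python3 q.py; 
for i in 1 2; do python3 -m creep '[{"slide":[0,0,0],"spin":0,"grip":1}]' >/dev/null; python3 q.py; done; done
```

```text
t34.05 yaw -119.5 z 75.6 F [ 3.5 -0.   7.3] Tz 0.289
t34.13 yaw -119.7 z 75.6 F [ 4.2 -0.1  7.9] Tz 0.277
t34.22 yaw -119.5 z 75.6 F [ 4.  -0.6  7.2] Tz 0.274
t34.30 yaw -121.8 z 75.5 F [ 4.3 -1.   7.7] Tz 0.250
t34.38 yaw -121.9 z 75.5 F [ 4.8 -0.1  8. ] Tz 0.210
t34.47 yaw -121.8 z 75.5 F [ 4.8 -0.   7.4] Tz 0.285
t34.55 yaw -124.1 z 75.4 F [4.6 0.1 8.7] Tz 0.362
t34.63 yaw -124.2 z 75.4 F [5.5 0.2 7.7] Tz 0.352
t34.72 yaw -124.1 z 75.4 F [ 3.6 -0.5  7.9] Tz 0.335
t34.80 yaw -126.3 z 75.4 F [ 4.2 -0.3  8.8] Tz 0.353
t34.88 yaw -126.5 z 75.3 F [ 3.9 -0.6  7.6] Tz 0.331
t34.97 yaw -126.4 z 75.4 F [ 4.5 -0.7  8. ] Tz 0.369
t35.05 yaw -128.6 z 75.3 F [ 4.  -0.8  8.6] Tz 0.406
t35.13 yaw -128.8 z 75.3 F [ 4.3 -1.7  8.2] Tz 0.453
t35.22 yaw -128.7 z 75.3 F [ 4.5 -1.   8.4] Tz 0.323
```

```bash
for i in 1 2; do python3 -m creep '[{"slide":[0.0001,0,0],"spin":0.04,"grip":1}]' >/dev/null; python3 q.py; 
for i in 1 2 3 4; do python3 -m creep '[{"slide":[0,0,0],"spin":0,"grip":1}]' >/dev/null; python3 q.py; done; done
```

```text
t35.30 yaw -130.9 z 75.2 F [ 4.3 -1.1 10.4] Tz 0.476
t35.38 yaw -131.1 z 75.2 F [ 4.5 -0.8  7.8] Tz 0.465
t35.47 yaw -131.0 z 75.2 F [ 4.5 -0.7  8.1] Tz 0.384
t35.55 yaw -131.0 z 75.2 F [ 4.4 -0.5  8.4] Tz 0.364
t35.63 yaw -131.0 z 75.2 F [ 4.8 -0.8  7.9] Tz 0.413
t35.72 yaw -133.2 z 75.1 F [ 4.4 -0.   9.3] Tz 0.467
t35.80 yaw -133.4 z 75.1 F [ 5.1 -0.9  9.9] Tz 0.433
t35.88 yaw -133.3 z 75.1 F [ 4.4 -1.1  8.3] Tz 0.474
t35.97 yaw -133.3 z 75.1 F [ 5.2 -0.5  8.9] Tz 0.435
t36.05 yaw -133.3 z 75.1 F [ 4.6 -1.   8.8] Tz 0.414
```

Nut c is snug at about 0.44 N m. Next I'll check that a hasn't relaxed: I'll wind its rubber core only, about 0.05 rad, which shouldn't turn a firm nut.

```bash
python3 -m creep '[{"slide":[-0.0003,0,0],"spin":-0.05,"grip":0.3},{"slide":[0,0,0],"spin":-0.05,"grip":0.3},{"slide":[0,0,0],"spin":-0.05,"grip":0.3},{"slide":[-0.037,0,0],"spin":-0.05,"grip":0.3},{"slide":[-0.037,0,0],"spin":-0.05,"grip":0.3}]' >/dev/null; python3 g.py a 110 -109.3
```

```text
t36.47 p [500.2 -50.2 114.8] tilt [ 0.003 -0.001] wingyaw -130.5 j6 0.49 F [ 2.6 -0.4  2.1] T [-0.063  0.034  0.019] gap 32.2
slide [ 0.0047 -0.0785 -0.128 ] spin(sum cw) [np.float64(-3.512), np.float64(-0.37), np.float64(2.772)]
```

```bash
python3 -m creep '[{"slide":[0,-0.078,-0.127],"spin":-0.37,"grip":0.3},{"slide":[0,-0.078,-0.127],"spin":-0.37,"grip":0.3},{"slide":[0,-0.078,-0.127],"spin":-0.37,"grip":0.3},{"slide":[0,-0.078,-0.127],"spin":-0.37,"grip":0.3},{"slide":[0,-0.078,-0.127],"spin":-0.37,"grip":0.3}]' >/dev/null; python3 -m creep '[{"slide":[0,0,0],"spin":0,"grip":0.4},{"slide":[0,0,0],"spin":0,"grip":0.4},{"slide":[0,0,0],"spin":0,"grip":0.4}]'>/dev/null; python3 g.py a 76 -109.3
```

```text
t37.13 p [521.5  96.4 111.3] tilt [-0. -0.] wingyaw -109.3 j6 0.41 F [-0.6 -0.3  0.1] T [-0.067  0.078  0.009] gap 27.7
slide [ 0.0353  0.0014 -0.0023] spin(sum cw) [np.float64(-3.142), np.float64(-0.0), np.float64(3.142)]
```

```bash
python3 -m creep '[{"slide":[0.02,0.0013,-0.002],"spin":0,"grip":0.5},{"slide":[0.0355,0.0013,-0.002],"spin":0,"grip":0.5},{"slide":[0.0355,0.0013,-0.002],"spin":0,"grip":0.5},{"slide":[0.0355,0.0013,-0.002],"spin":0,"grip":0.5},{"slide":[0.0355,0.0013,-0.002],"spin":0,"grip":0.5}]' >/dev/null;  python3 g.py a 76 -109.3
python3 -m creep '[{"slide":[0,0,0],"spin":0,"grip":1},{"slide":[0,0,0],"spin":0,"grip":1},{"slide":[0,0,0],"spin":0,"grip":1},{"slide":[0,0,0],"spin":0,"grip":1},{"slide":[0,0,0],"spin":0,"grip":1}]' >/dev/null;for i in 1 2 3; do python3 -m creep '[{"slide":[0,0,0],"spin":0,"grip":1}]' >/dev/null; python3 q.py; done
for i in 1 2 3; do python3 -m creep '[{"slide":[0,0,0],"spin":0.02,"grip":1}]' >/dev/null; python3 q.py; done
for i in 1 2 3 4; do python3 -m creep '[{"slide":[0,0,0],"spin":0,"grip":1}]' >/dev/null; python3 q.py; done
```

```text
t37.55 p [523.9  98.2  76.5] tilt [0. 0.] wingyaw -109.3 j6 0.41 F [0.1 0.5 0.6] T [-0.071  0.058  0.005] gap 23.0
slide [ 0.0005 -0.0003  0.0002] spin(sum cw) [np.float64(-3.141), np.float64(0.001), np.float64(3.142)]
t38.05 yaw -109.2 z 76.5 F [ 3.5 -4.7  7.7] Tz 0.194
t38.13 yaw -109.2 z 76.5 F [ 3.2 -5.   7.1] Tz 0.252
t38.22 yaw -109.2 z 76.5 F [ 2.  -5.8  6.8] Tz 0.182
t38.30 yaw -110.3 z 76.5 F [ 2.6 -4.4  6.8] Tz 0.295
t38.38 yaw -111.5 z 76.5 F [ 2.2 -5.4  5.6] Tz 0.349
t38.47 yaw -112.7 z 76.5 F [ 3.6 -4.2  6.1] Tz 0.527
t38.55 yaw -112.7 z 76.5 F [ 3.4 -4.8  5.9] Tz 0.497
t38.63 yaw -112.6 z 76.5 F [ 3.  -6.   5.1] Tz 0.534
t38.72 yaw -112.6 z 76.5 F [ 3.2 -4.4  5.7] Tz 0.535
t38.80 yaw -112.6 z 76.5 F [ 2.3 -5.9  5.7] Tz 0.511
```

Nut a holds more than 0.5 N m without turning, so it's firm. I'll back off that wind-up, release, and do the same gentle check on d.

```bash
python3 -m creep '[{"slide":[0,0,0],"spin":-0.09,"grip":1},{"slide":[0,0,0],"spin":-0.09,"grip":0.3},{"slide":[0,0,0],"spin":-0.09,"grip":0.3},{"slide":[0,0,0],"spin":-0.09,"grip":0.3},{"slide":[-0.036,0,0],"spin":-0.09,"grip":0.3}]' >/dev/null; python3 -m creep '[{"slide":[0,0,0],"spin":0,"grip":0.3}]' >/dev/null; python3 g.py d 110 -141
```

```text
t39.30 p [525.3  99.1 115.5] tilt [0.004 0.   ] wingyaw -107.6 j6 0.38 F [ 1.8 -0.6  2.5] T [-0.05  -0.017 -0.012] gap 32.1
slide [0.0057 0.1288 0.1343] spin(sum cw) [np.float64(-2.558), np.float64(0.583)]
```

```bash
python3 -m creep '[{"slide":[0,0.128,0.134],"spin":0.58,"grip":0.3},{"slide":[0,0.128,0.134],"spin":0.58,"grip":0.3},{"slide":[0,0.128,0.134],"spin":0.58,"grip":0.3},{"slide":[0,0.128,0.134],"spin":0.58,"grip":0.3},{"slide":[0,0.128,0.134],"spin":0.58,"grip":0.3}]' >/dev/null; python3 -m creep '[{"slide":[0,0,0],"spin":0,"grip":0.4},{"slide":[0,0,0],"spin":0,"grip":0.4},{"slide":[0,0,0],"spin":0,"grip":0.4}]'>/dev/null; python3 g.py d 76 -140.8
```

```text
t39.97 p [604.9 -66.8 111.6] tilt [-0.001  0.   ] wingyaw -140.7 j6 0.68 F [0.7 0.4 0.1] T [-0.048  0.119  0.032] gap 27.7
slide [ 0.0356  0.0025 -0.0015] spin(sum cw) [np.float64(-3.139), np.float64(0.002), np.float64(3.144)]
```

```bash
python3 -m creep '[{"slide":[0.02,0.0022,-0.0015],"spin":0,"grip":0.5},{"slide":[0.0355,0.0022,-0.0015],"spin":0,"grip":0.5},{"slide":[0.0355,0.0022,-0.0015],"spin":0,"grip":0.5},{"slide":[0.0355,0.0022,-0.0015],"spin":0,"grip":0.5},{"slide":[0.0355,0.0022,-0.0015],"spin":0,"grip":0.5}]' >/dev/null;  python3 g.py d 76 -140.8
python3 -m creep '[{"slide":[0,0,0],"spin":0,"grip":1},{"slide":[0,0,0],"spin":0,"grip":1},{"slide":[0,0,0],"spin":0,"grip":1},{"slide":[0,0,0],"spin":0,"grip":1},{"slide":[0,0,0],"spin":0,"grip":1}]' >/dev/null;for i in 1 2 3; do python3 -m creep '[{"slide":[0,0,0],"spin":0,"grip":1}]' >/dev/null; python3 q.py; done
for i in 1 2; do python3 -m creep '[{"slide":[0,0,0],"spin":0.02,"grip":1}]' >/dev/null; python3 q.py; done
for i in 1 2 3; do python3 -m creep '[{"slide":[0,0,0],"spin":0,"grip":1}]' >/dev/null; python3 q.py; done
```

```text
t40.38 p [608.1 -67.5  77.1] tilt [ 0. -0.] wingyaw -140.7 j6 0.68 F [-0.2  0.1  0.3] T [-0.064  0.109 -0.054] gap 22.6
slide [ 0.0011 -0.0001  0.0006] spin(sum cw) [np.float64(-3.139), np.float64(0.003), np.float64(3.144)]
t40.88 yaw -140.7 z 77.1 F [ 1.  -1.6  8.1] Tz 0.200
t40.97 yaw -140.7 z 77.1 F [ 1.1 -1.1  8.1] Tz 0.186
t41.05 yaw -140.7 z 77.1 F [ 0.1 -1.3  7.2] Tz 0.178
t41.13 yaw -141.8 z 77.1 F [ 1.7 -2.2  6.4] Tz 0.278
t41.22 yaw -143.0 z 77.1 F [ 1.6 -2.1  6. ] Tz 0.416
t41.30 yaw -143.1 z 77.1 F [ 1.6 -2.2  7. ] Tz 0.401
t41.38 yaw -143.0 z 77.1 F [ 0.8 -1.7  6.5] Tz 0.346
t41.47 yaw -143.0 z 77.1 F [ 0.7 -1.2  6.7] Tz 0.404
```

Nut d holds about 0.4 N m elastically, so it's firm too. I'll release, retreat and take a last look.

```bash
python3 -m creep '[{"slide":[0,0,0],"spin":-0.06,"grip":1},{"slide":[0,0,0],"spin":-0.06,"grip":0.3},{"slide":[0,0,0],"spin":-0.06,"grip":0.3},{"slide":[0,0,0],"spin":-0.06,"grip":0.3},{"slide":[-0.04,0,0],"spin":-0.06,"grip":0.3}]' >/dev/null; python3 -m creep '[{"slide":[-0.04,0,0],"spin":0,"grip":0.3},{"slide":[-0.08,0,0],"spin":0,"grip":0.3},{"slide":[-0.12,0,0],"spin":0,"grip":0.3},{"slide":[-0.12,0,0],"spin":0,"grip":0.3},{"slide":[-0.12,0,0],"spin":0,"grip":0.3}]' >/dev/null; python3 g.py; python3 - <<'E'
from station import read_camera
import cv2
s=read_camera("scene")["img"]
cv2.imwrite("pics/end.png",cv2.resize(s[150:350,140:460],None,fx=2.5,fy=2.5,interpolation=cv2.INTER_CUBIC))
E
```

```text
t42.30 p [609.1 -68.4 238.7] tilt [ 0.004 -0.001] wingyaw -139.6 j6 0.66 F [-0.  -0.5 -1.6] T [-0.106  0.108  0.007] gap 32.0
```

View pics/end.png

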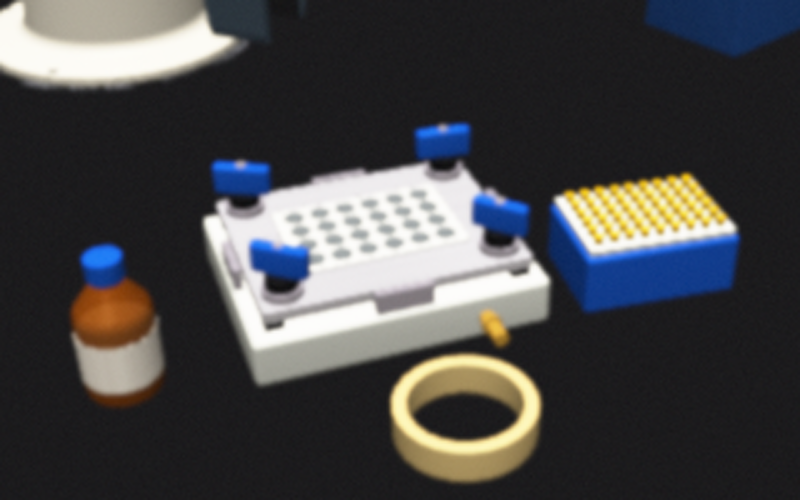

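The cover lies level and low. All four nuts (282,258), (241,178), (442,140) and (500,215) are seated, and the bottle, tape and tip box look untouched. I'm handing in.

```bash
python3 -c "
from station import r
print(r.sign_off())"
```

```text
the job is handed in; nothing more can be done
None
```

All four wing nuts are tightened and the cover looks level in the last picture. The gripper is open and clear, and I handed in at about 42 s of the 72 s. No verdict was reported.

- **Round 1 (a, d, b, c):** I turned each nut clockwise until it just bit on the cover. That took about 1.0 to 1.25 rad, with a held torque of 0.10–0.15 N m.
- **Round 2 (a, d, b, c):** I brought each nut to a held torque of about 0.43–0.48 N m. The highest single reading was about 0.49.
- **Recheck of a and d:** After the round I gripped a and then d again and wound up only the rubber core. Nut a held about 0.52 N m and nut d about 0.4 without visibly turning, so neither had relaxed. I did not recheck b and c.
- **Last picture:** The bottle, tape and tip box appear untouched.

**What is uncertain:**
- The torque readings scatter by about ±0.05 N m, so the exact clamping forces are estimates.
- I felt no sharp stiffening as the cover met its seats. That it is down rests on the torques, the elastic recheck of a and d, and the picture, which can't resolve less than about 2 mm.
- On the first grasp of a, before any turning, a misplaced grip briefly pushed on the nut with about 25 N down and 24 N sideways. I corrected it right away.

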